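# Clear the sideboard after morning tea

### The job

Clear up after morning tea: pull down the flap of the bread bin, stand every jam jar upright inside and push the flap shut again; and hang every steel tumbler to drain, each mouth first and fully home over an arm of its own on the cup stand. Leave the other things on the sideboard where they are.

Things in the scene. Friction and masses are not known exactly. Their poses are not given: they have to be found in the camera images.
- bin: Fixed light-wood bread bin with a sloping, bottom-hinged front flap: 340 mm wide (own y), 250 deep, 150 high. Origin: centre of its underside; it fronts along its own -x. Level roof: own x -6 to +125 mm, top 150 mm up, underside 138. Inside: floor 15 mm up, 316 mm wide, back wall at x = +113. The 12 mm side walls are cut to the slope of the shut flap.
- bin_hinge (a point): Middle of the flap's hinge line: 115 mm in front of the bin's origin (own x = -115 mm), 20 mm up; the line runs along the bin's y. Axes as the bin's. With the flap down, the opening above this line looks forwards and up; a jar's centre must stand at least 65 mm behind the line for the flap to shut over it.
- flap (a joint): Flap angle, rad. 0 = shut: it leans back 40 deg from upright, on the roof's front edge. Grows as its top comes forward and down, to a stop at 1.658 = fully down: there it points to the bin's front and still rises 35 deg above level. The hinge is stiff: the flap stays where it is left and takes 2 to 5 N square to it at its rail to move.
- flap_rail (a point): Middle of the flap's free edge, 200 mm from the hinge; own z points away from the hinge, own +x to the flap's inner side. Flap 340 mm wide; its inner face lies in the plane through the hinge line. Panel 12 mm thick; the last 28 mm are a finger rail, 20 mm thick, 8 mm proud of the outer face. Shut, the rail's top stands 23 mm above the roof, free behind: a fingertip fits in from above.
- stand: Fixed cup stand: dark wooden post, 20 mm thick and 320 mm tall, on a round foot 170 mm across and 16 mm high, with six slanted steel arms, three low (leaving the post's axis 40 mm up) and three high (150 mm up). Origin: centre of the underside.
- arm1_tip (a point): Centre of the round tip (radius 7 mm) of a low arm of the cup stand, which points to the stand's front (own -x). The point's own z runs outwards along the arm, 50 deg above level. The arm is 10 mm thick and starts 142 mm back along -z, on the post's axis.
- arm2_tip (a point): Centre of the round tip (radius 7 mm) of a low arm of the cup stand, which points to 60 deg to the left of the stand's own +x. The point's own z runs outwards along the arm, 50 deg above level. The arm is 10 mm thick and starts 142 mm back along -z, on the post's axis.
- arm3_tip (a point): Centre of the round tip (radius 7 mm) of a low arm of the cup stand, which points to 60 deg to the right of the stand's own +x. The point's own z runs outwards along the arm, 50 deg above level. The arm is 10 mm thick and starts 142 mm back along -z, on the post's axis.
- arm4_tip (a point): Centre of the round tip (radius 7 mm) of a high arm of the cup stand, which points to 60 deg to one side of the stand's front (own azimuth +120 deg). The point's own z runs outwards along the arm, 50 deg above level. The arm is 10 mm thick and starts 142 mm back along -z, on the post's axis.
- arm5_tip (a point): Centre of the round tip (radius 7 mm) of a high arm of the cup stand, which points to 60 deg to the other side of the front (own azimuth -120 deg). The point's own z runs outwards along the arm, 50 deg above level. The arm is 10 mm thick and starts 142 mm back along -z, on the post's axis.
- arm6_tip (a point): Centre of the round tip (radius 7 mm) of a high arm of the cup stand, which points to the stand's back (own +x). The point's own z runs outwards along the arm, 50 deg above level. The arm is 10 mm thick and starts 142 mm back along -z, on the post's axis.
- tumbler1_mid (a point): Centre (half-way up, on the axis) of a plain stainless steel tumbler, 90 mm tall, that stands mouth down: outside 62 mm across at the mouth, 58 mm at the closed end; wall 2.5 mm; about 110 g. Its own z points from the mouth to the closed end. The inner face of the closed end lies 42 mm from this centre. Absent in some starts.
- tumbler2_mid (a point): Centre (half-way up, on the axis) of a plain stainless steel tumbler, 90 mm tall, that stands mouth down: outside 62 mm across at the mouth, 58 mm at the closed end; wall 2.5 mm; about 110 g. Its own z points from the mouth to the closed end. The inner face of the closed end lies 42 mm from this centre. Absent in some starts.
- tumbler3_mid (a point): Centre (half-way up, on the axis) of a plain stainless steel tumbler, 90 mm tall, that stands mouth down: outside 62 mm across at the mouth, 58 mm at the closed end; wall 2.5 mm; about 110 g. Its own z points from the mouth to the closed end. The inner face of the closed end lies 42 mm from this centre. Absent in some starts.
- jar1_mid (a point): Centre (half-way up) of a closed jam jar standing upright: amber glass, 58 mm across up to 50 mm above its foot, steel lid 54 mm across, 68 mm high in all, about 220 g. Own z is up. Absent in some starts.
- jar2_mid (a point): Centre (half-way up) of a closed jam jar standing upright: amber glass, 58 mm across up to 50 mm above its foot, steel lid 54 mm across, 68 mm high in all, about 220 g. Own z is up. Absent in some starts.
- tiffin: Bystander: stainless steel tiffin carrier of three tiers, 126 mm across, 225 mm tall to the top of its handle. Origin: centre of its underside.
- teapot: Bystander: white ceramic teapot, about 125 mm across and 125 mm high, its spout reaches 105 mm along its own +x and its handle 100 mm along -x. Origin: centre of its underside.
- dispenser: Bystander: empty glass sugar dispenser with a steel top and flip lever spout, 72 mm across, 150 mm tall. Origin: centre of its underside.
- magnifier: Bystander: plastic magnifier lying flat, 10 mm thick: round lens 80 mm across centred on the origin, handle reaching 122 mm along its own +x. Origin: centre of its underside.
- elephant: Bystander: dark wooden elephant carving, about 140 mm long along its own x, 60 mm wide, 100 mm high. Origin: centre of its underside.
- saucer: Bystander: blue saucer, 130 mm across, 15 mm high. Origin: centre of its underside.

How it is judged (in metres and radians):
On the way, in this order (a step that is already met when the one before it is completed fails the run):
1. the flap is pulled down (value of joint flap above 1.45 rad), for 0.2 s.
2. every jar stands upright inside the bin (x of jar1_mid in the frame of bin between -0.06 and 0.11 m and y of jar1_mid in the frame of bin between -0.15 and 0.15 m and z of jar1_mid in the frame of bin between 0.03 and 0.065 m and angle between each of jar1_mid, jar2_mid's own z axis and vertical below 0.25 rad and x of jar2_mid in the frame of bin between -0.06 and 0.11 m and y of jar2_mid in the frame of bin between -0.15 and 0.15 m and z of jar2_mid in the frame of bin between 0.03 and 0.065 m), for 0.3 s.
3. the flap is shut with the jars inside (all of step 2 and value of joint flap below 0.06 rad), for 0.2 s.
At the end, for the whole second after the job is handed in: Every tumbler hangs over an arm of the stand, the centre of the arm's tip inside it and less than 22 mm from its closed end; every jar stands upright (within 0.25 rad) on the bin's floor; the flap is shut to within 0.06 rad; all stays so when released (all of step 3 and ((z of arm1_tip in the frame of tumbler1_mid between 0.02 and 0.043 m and x of arm1_tip in the frame of tumbler1_mid between -0.024 and 0.024 m and y of arm1_tip in the frame of tumbler1_mid between -0.024 and 0.024 m) or (z of arm2_tip in the frame of tumbler1_mid between 0.02 and 0.043 m and x of arm2_tip in the frame of tumbler1_mid between -0.024 and 0.024 m and y of arm2_tip in the frame of tumbler1_mid between -0.024 and 0.024 m) or (z of arm3_tip in the frame of tumbler1_mid between 0.02 and 0.043 m and x of arm3_tip in the frame of tumbler1_mid between -0.024 and 0.024 m and y of arm3_tip in the frame of tumbler1_mid between -0.024 and 0.024 m) or (z of arm4_tip in the frame of tumbler1_mid between 0.02 and 0.043 m and x of arm4_tip in the frame of tumbler1_mid between -0.024 and 0.024 m and y of arm4_tip in the frame of tumbler1_mid between -0.024 and 0.024 m) or (z of arm5_tip in the frame of tumbler1_mid between 0.02 and 0.043 m and x of arm5_tip in the frame of tumbler1_mid between -0.024 and 0.024 m and y of arm5_tip in the frame of tumbler1_mid between -0.024 and 0.024 m) or (z of arm6_tip in the frame of tumbler1_mid between 0.02 and 0.043 m and x of arm6_tip in the frame of tumbler1_mid between -0.024 and 0.024 m and y of arm6_tip in the frame of tumbler1_mid between -0.024 and 0.024 m)) and ((z of arm1_tip in the frame of tumbler2_mid between 0.02 and 0.043 m and x of arm1_tip in the frame of tumbler2_mid between -0.024 and 0.024 m and y of arm1_tip in the frame of tumbler2_mid between -0.024 and 0.024 m) or (z of arm2_tip in the frame of tumbler2_mid between 0.02 and 0.043 m and x of arm2_tip in the frame of tumbler2_mid between -0.024 and 0.024 m and y of arm2_tip in the frame of tumbler2_mid between -0.024 and 0.024 m) or (z of arm3_tip in the frame of tumbler2_mid between 0.02 and 0.043 m and x of arm3_tip in the frame of tumbler2_mid between -0.024 and 0.024 m and y of arm3_tip in the frame of tumbler2_mid between -0.024 and 0.024 m) or (z of arm4_tip in the frame of tumbler2_mid between 0.02 and 0.043 m and x of arm4_tip in the frame of tumbler2_mid between -0.024 and 0.024 m and y of arm4_tip in the frame of tumbler2_mid between -0.024 and 0.024 m) or (z of arm5_tip in the frame of tumbler2_mid between 0.02 and 0.043 m and x of arm5_tip in the frame of tumbler2_mid between -0.024 and 0.024 m and y of arm5_tip in the frame of tumbler2_mid between -0.024 and 0.024 m) or (z of arm6_tip in the frame of tumbler2_mid between 0.02 and 0.043 m and x of arm6_tip in the frame of tumbler2_mid between -0.024 and 0.024 m and y of arm6_tip in the frame of tumbler2_mid between -0.024 and 0.024 m)) and ((z of arm1_tip in the frame of tumbler3_mid between 0.02 and 0.043 m and x of arm1_tip in the frame of tumbler3_mid between -0.024 and 0.024 m and y of arm1_tip in the frame of tumbler3_mid between -0.024 and 0.024 m) or (z of arm2_tip in the frame of tumbler3_mid between 0.02 and 0.043 m and x of arm2_tip in the frame of tumbler3_mid between -0.024 and 0.024 m and y of arm2_tip in the frame of tumbler3_mid between -0.024 and 0.024 m) or (z of arm3_tip in the frame of tumbler3_mid between 0.02 and 0.043 m and x of arm3_tip in the frame of tumbler3_mid between -0.024 and 0.024 m and y of arm3_tip in the frame of tumbler3_mid between -0.024 and 0.024 m) or (z of arm4_tip in the frame of tumbler3_mid between 0.02 and 0.043 m and x of arm4_tip in the frame of tumbler3_mid between -0.024 and 0.024 m and y of arm4_tip in the frame of tumbler3_mid between -0.024 and 0.024 m) or (z of arm5_tip in the frame of tumbler3_mid between 0.02 and 0.043 m and x of arm5_tip in the frame of tumbler3_mid between -0.024 and 0.024 m and y of arm5_tip in the frame of tumbler3_mid between -0.024 and 0.024 m) or (z of arm6_tip in the frame of tumbler3_mid between 0.02 and 0.043 m and x of arm6_tip in the frame of tumbler3_mid between -0.024 and 0.024 m and y of arm6_tip in the frame of tumbler3_mid between -0.024 and 0.024 m))); the robot touches nothing.
It fails at once if a bystander (tiffin carrier, teapot, sugar dispenser, magnifier, elephant, saucer) is displaced by more than 4 cm or tipped (distance of any of tiffin, teapot, dispenser, magnifier, elephant, saucer from where it was at the start of the episode above 0.04 m or angle between any of tiffin, teapot, dispenser, magnifier, elephant, saucer's own z axis and vertical above 0.4 rad).
Of tumbler1, tumbler2, tumbler3 only 2 to 3 are there at a start; the rules pass over those that are not, and their reading is None.
Of jar1, jar2 only 1 to 2 are there at a start; the rules pass over those that are not, and their reading is None.
At some moment in a run one of jar1, jar2 may be knocked a few centimetres aside while the robot is not near it.
Once in a run the grip may slacken for a moment while it holds something.
It also fails if it takes over 210 s, if anything falls off the work surface, if the arm or the gripper's body presses on something with over 40 N, if the wrist force passes 120 N, or if a joint passes its speed limit or range.

### The arm

A 7-joint arm with a two-finger parallel gripper is mounted at the origin on the work surface. World frame = base frame: x ahead of the robot, y to its left, z up, the work surface at z = 0. Lengths are in mm, angles in rad, forces in N, time in s.
With the tool pointing down it reaches from about 350 to 900 mm from the base axis. Payload 19.9 kg.
Tool frame: the origin (TCP) lies at the very end of the fingers, on their centre line; the grasp point (between the pads) lies 19 mm behind it; z points along the fingers, y is the line along which they close (so a half turn about z gives the same grasp; the last joint's range is limited). The gripper opens to 85 mm and grips with 20 to 120 N. Pads are 22 mm wide; open, the fingers measure 114 mm over their backs; the gripper's body (76 mm by 85 mm) begins 54 mm behind the grasp point. The pads swing forward as they close: fully open they stand 13 mm farther back than shut.
Start: joints at [-1.175, 0.417, -0.01, 1.614, 0.005, 1.111, -0.053], TCP at [264.389, 566.304, 231.26] pointing down, gripper open.
Joint ranges: [-2.81, 2.81], [-0.39, 2.02], [-1.27, 1.25], [0.06, 2.57], [-1.19, 4.33], [0.19, 2], [-2.82, 2.82]. Speed limits (rad/s): [1.89, 1.89, 2.39, 2.39, 3.01, 3.01, 3.01].

### API

Orientations are given as a unit quaternion [w, x, y, z].
In Python, from plant import sense, grab_frame, camera_params, job_done gives the robot as it stands.
- The arm moves only by the shell command python3 -m jog 'ROWS' [FORCE]. ROWS is JSON, a list of rows, each a list of 3 entries, a list of its own where there are three numbers: the shift along the tool's x, y, z in cm, then the turn, a rotation vector about the tool's x, y, z in degrees, then the finger opening in cm, from 0 to 8.54. In form: [[[x, y, z], [wx, wy, wz], hand], ...]. A call has 1 to 12 rows; each row is the pose to reach, as a shift and turn from the pose commanded when the call began, along the tool's axes at that moment; what a row does not reach only later rows make up. A row lasts 1/12 s, in which the tool goes at most 41.7 mm and 7.16 degrees, less where a joint would pass 70% of its speed; a pose out of reach is approached as far as the arm can. A call with a gripper value outside its range is refused whole. The fingers move at their own pace and stop on an object; FORCE is the grip in N (left out, the last holds). Time passes only in rows, so rows that repeat a pose let the fingers close. It gives the time, the measured TCP pose, the force, the opening and the grip force at its end, in the units of the state.
- sense(): the state, without advancing time (a new reading comes with each control period).
- grab_frame(name): name is "scene" or "side" or "wrist"; returns the picture (400x640x3 uint8, red, green, blue); there is no depth.
- camera_params(name): a dict with "K" (3x3 intrinsics, pixels), "cam_to_world" (4x4, takes a point from camera to world coordinates); the wrist camera has in their place "tool_from_camera" (4x4, takes a point from camera to tool coordinates, whose origin is the TCP and whose axes are the flange's). Camera axes: x right, y down, z forward; pixel columns grow to the right and rows downward; lengths in mm; the calibration is good to about 2 mm. A picture is of the moment at which its call begins: read the wrist's pose just before it. camera_params takes no time and is no camera call.
- job_done(): hands the job in; it is judged then, once.
The state is a dict: "clock": time; "q": joint angles; "qd": joint speeds; "effort": joint torques, N m; "tool_pos": TCP position; "eef_rot": TCP orientation; "contact_force": force on the tool from outside, world axes, zero at the start; "ft_torque": the same for the moment, N m; "grip_width": opening from 0.0 (shut) to 1.0 (fully open); "gripper_force": force on a finger pad.
Only numpy, scipy, OpenCV 4.12 (cv2) and the standard library are available. Lean on these libraries where they do the work, as an engineer would, in place of code of your own. Each camera call takes 0.05 s, during which the arm holds its last target. There are 200 camera calls.

## Working session

There is one attempt and no reset: what is moved stays moved. The work goes in short steps, Python scripts to look and compute and a shell command to move; the robot and the scene stay as the last step left them, time stands still between calls to the robot, and variables do not carry over. Pictures are saved under pics/ and viewed, at most 14 in all, crops included, and the job is handed in when it is done.

```bash
ls; mkdir -p pics; cat > h.py <<'E'
import numpy as np, cv2
from plant import sense, grab_frame, camera_params, job_done
from scipy.spatial.transform import Rotation as R
def rot(s): q=s["eef_rot"]; return R.from_quat([q[1],q[2],q[3],q[0]])
def cam(name,s=None):
    p=camera_params(name); K=np.array(p["K"])
    if name=="wrist":
        T=np.eye(4);T[:3,:3]=rot(s).as_matrix();T[:3,3]=s["tool_pos"]
        return K,T@np.array(p["tool_from_camera"])
    return K,np.array(p["cam_to_world"])
def ray(K,T,uv):
    d=T[:3,:3]@np.linalg.solve(K,[uv[0],uv[1],1.]); return T[:3,3],d/np.linalg.norm(d)
def onplane(K,T,uv,z):
    o,d=ray(K,T,uv); return o+d*(z-o[2])/d[2]
def proj(K,T,P):
    P=np.atleast_2d(P).astype(float); c=(P-T[:3,3])@T[:3,:3]; q=c@K.T; return q[:,:2]/q[:,2:]
def snap(name,f):
    s=sense(); im=cv2.cvtColor(grab_frame(name),cv2.COLOR_RGB2BGR); cv2.imwrite("pics/"+f,im); return s,im
E
python3 - <<'E'
from h import *
s=sense();print(s)
a=snap("scene","s0.png")[1];b=snap("side","d0.png")[1];c=snap("wrist","w0.png")[1]
for n in("scene","side"):
    K,T=cam(n);print(n,K.round(1).tolist(),T.round(3).tolist())
print(camera_params("wrist"))
E
```

```text
pics
{'clock': 0.0, 'q': array([-1.17550402,  0.41795624, -0.01034427,  1.61418626,  0.00468458,
        1.11068842, -0.05297576]), 'qd': array([-0.00090375,  0.001705  , -0.00118177, -0.00012174,  0.00011362,
        0.00054063, -0.00107182]), 'effort': array([-4.16651801e-04, -8.64439631e+01,  6.78750928e-01, -4.34895766e+01,
        1.90684211e-02,  7.31026157e-03, -4.54573774e-05]), 'tool_pos': array([264.23213331, 566.01020256, 230.66605938]), 'eef_rot': array([-1.01778445e-04,  2.16633168e-01,  9.76252888e-01, -5.98429186e-04]), 'contact_force': array([ 0.17027147,  0.0607357 , -0.29032611]), 'ft_torque': array([-0.00793796,  0.01960982, -0.00668759]), 'gripper_force': 0.0, 'grip_width': 1.004323516652191}
scene [[382.0, 0.0, 322.7], [0.0, 382.0, 203.9], [0.0, 0.0, 1.0]] [[0.842, 0.44, -0.313, 879.227], [0.54, -0.673, 0.506, -581.869], [0.011, -0.595, -0.804, 1014.063], [0.0, 0.0, 0.0, 1.0]]
side [[363.5, 0.0, 329.7], [0.0, 363.5, 204.9], [0.0, 0.0, 1.0]] [[0.971, -0.158, 0.179, 327.687], [-0.239, -0.67, 0.703, -934.315], [0.009, -0.726, -0.688, 1042.975], [0.0, 0.0, 0.0, 1.0]]
{'K': array([[297.09075726,   0.        , 316.94128145],
       [  0.        , 297.09075726, 201.19002833],
       [  0.        ,   0.        ,   1.        ]]), 'tool_from_camera': array([[ 3.72517622e-04, -9.60890946e-01, -2.76926798e-01,
         6.98085811e+01],
       [ 9.99999551e-01,  5.99241174e-04, -7.34085563e-04,
         2.13105591e-01],
       [ 8.71322111e-04, -2.76926400e-01,  9.60890738e-01,
        -1.42682724e+02],
       [ 0.00000000e+00,  0.00000000e+00,  0.00000000e+00,
         1.00000000e+00]])}
```

View pics/s0.png

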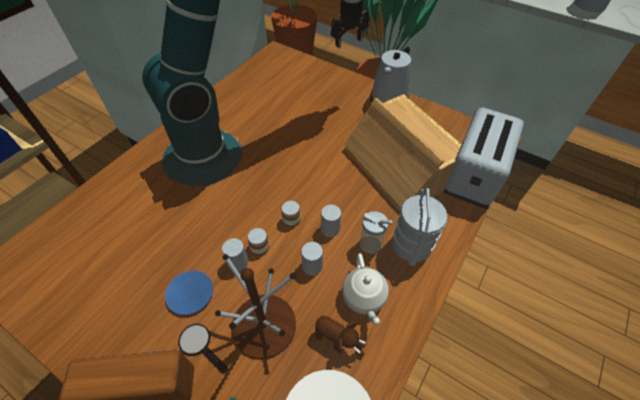

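View pics/d0.png

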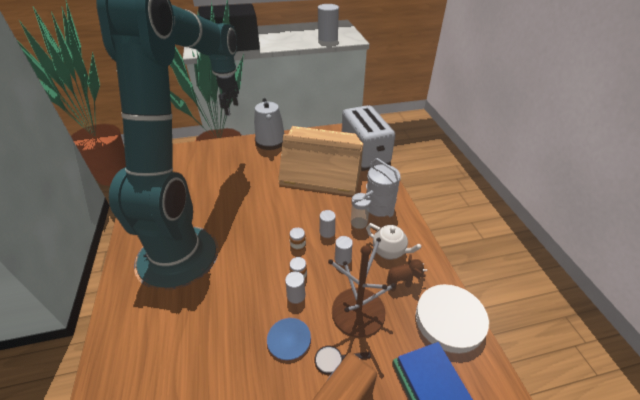

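The scene view shows the bin at (400,150), jars at (290,212) and (258,240), tumblers at (330,220), (312,258) and (234,253), and the stand foot at (263,325). The side view agrees: bin (320,160), stand foot (359,312). I'll crop both for pixel detail.

```bash
python3 - <<'E'
import cv2
a=cv2.imread("pics/s0.png")[85:385,165:485];b=cv2.imread("pics/d0.png")[115:365,250:450]
cv2.imwrite("pics/c1.png",cv2.resize(a,None,fx=2,fy=2,interpolation=cv2.INTER_CUBIC)[:600,:640])
cv2.imwrite("pics/c2.png",cv2.resize(b,None,fx=2.4,fy=2.4,interpolation=cv2.INTER_CUBIC)[:600])
E
```

```text
(no output)
```

View pics/c1.png

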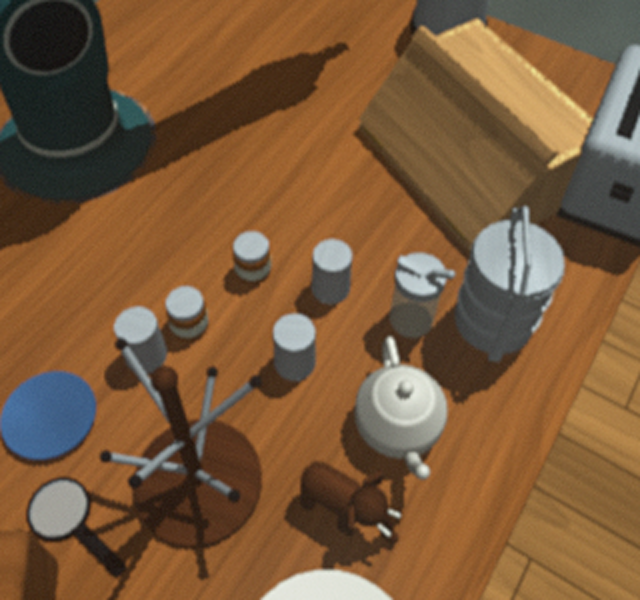

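View pics/c2.png

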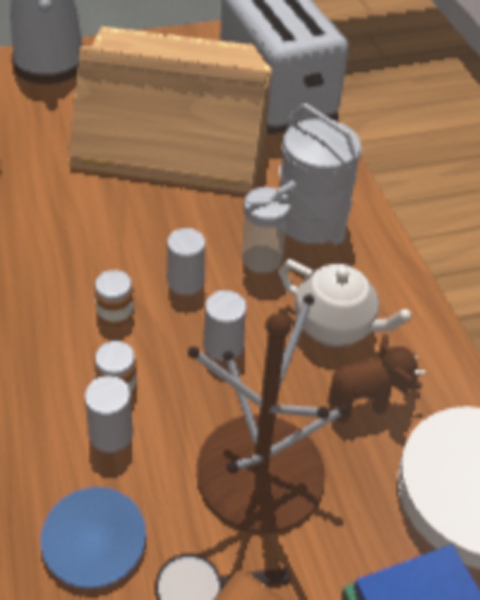

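Crops show the six arm tips, post top, jar lids, tumbler tops and the bin's flap corners clearly. Triangulating.

```bash
cat > m1.py <<'E'
from h import *
Ks,Ts=cam("scene");Kd,Td=cam("side")
S=lambda p:(p[0]/2+165,p[1]/2+85)
D=lambda p:(p[0]/2.4+250,p[1]/2.4+115)
def tri(a,b):
    o1,d1=ray(Ks,Ts,S(a));o2,d2=ray(Kd,Td,D(b))
    t=np.linalg.lstsq(np.c_[d1,-d2],o2-o1,rcond=None)[0]
    p,q=o1+t[0]*d1,o2+t[1]*d2
    return ((p+q)/2).round(),round(np.linalg.norm(p-q),1)
for n,a,b in [("jarA",(252,243),(114,284)),("jarB",(186,299),(115,355)),("tA",(332,251),(186,241)),("tB",(295,330),(225,306)),("tC",(137,323),(107,392)),
 ("post",(165,380),(278,322)),("foot",(197,482),(261,472)),("railL",(424,36),(96,50)),("railR",(553,165),(270,78)),("hingeL",(362,130),(72,168)),("hingeR",(470,250),(255,190)),("disp",(418,268),(266,203)),("tiff",(518,250),(322,142)),("pot",(404,388),(342,274))]:
    print(n,*tri(a,b))
for n,a in [("saucer",(48,415)),("magn",(60,508)),("magh",(120,568)),("elA",(312,480)),("elB",(375,510))]:
    print(n,onplane(Ks,Ts,S(a),10).round())
sc=[(122,343),(212,373),(255,381),(106,457),(135,480),(234,495)]
sd=[(308,299),(194,352),(229,356),(322,412),(340,412),(233,466)]
for i,a in enumerate(sc):
    for j,b in enumerate(sd):
        p,e=tri(a,b)
        if e<10: print("tip",i,j,p,e)
E
python3 m1.py
```

```text
jarA [433. -47.  62.] 5.1
jarB [ 411. -182.   63.] 2.7
tA [554. -10.  89.] 5.1
tB [ 580. -147.   83.] 2.5
tC [ 389. -258.   86.] 0.3
post [ 572. -369.  307.] 3.3
foot [ 571. -371.    2.] 0.3
railL [486. 382. 196.] 0.5
railR [772. 258. 172.] 6.4
hingeL [417. 322. -12.] 1.5
hingeR [716. 149.  26.] 9.6
disp [685.   6. 128.] 7.1
tiff [795.  72. 178.] 7.7
pot [ 753. -155.  115.] 0.2
saucer [ 342. -411.   10.]
magn [ 446. -496.   10.]
magh [ 560. -509.   10.]
elA [ 699. -288.   10.]
elB [ 789. -277.   10.]
tip 0 1 [ 482. -347.  256.] 1.4
tip 1 0 [ 612. -343.  311.] 6.7
tip 1 2 [ 546. -283.  147.] 0.7
tip 2 0 [ 633. -303.  257.] 0.1
tip 3 5 [ 508. -435.  147.] 1.0
tip 4 3 [ 595. -456.  256.] 0.0
tip 5 4 [ 657. -389.  138.] 0.7
```

```bash
cat >> m1.py <<'E'
print("----")
for nm,(K,T),F,pts in [("scene",(Ks,Ts),S,[(424,36),(553,165),(362,130),(470,250)]),("side",(Kd,Td),D,[(96,50),(270,78),(72,168),(255,190)])]:
    p=[onplane(K,T,F(x),z)[:2].round() for x,z in zip(pts,[173,173,12,12])]
    for a,b in [(0,1),(2,3)]:
        v=p[a]-p[b]; print(nm,p[a],p[b],np.linalg.norm(v).round(),np.degrees(np.arctan2(v[1],v[0])).round(1),(p[a]+p[b])/2)
E
python3 m1.py | sed '1,/----/d'; python3 - <<'E'
from h import *
# predicted overlay of bin outline for checking
s=sense();K,T=cam("wrist",s);print(T.round(2).tolist())
E
```

```text
scene [475. 409.] [773. 253.] 336.0 152.4 [624. 331.]
scene [428. 301.] [711. 165.] 314.0 154.3 [569.5 233. ]
side [491. 417.] [771. 262.] 320.0 151.0 [631.  339.5]
side [415. 292.] [722. 158.] 335.0 156.4 [568.5 225. ]
[[0.42, 0.87, 0.25, 201.18], [0.91, -0.41, -0.12, 595.92], [-0.0, 0.28, -0.96, 373.48], [0.0, 0.0, 0.0, 1.0]]
```

View pics/w0.png

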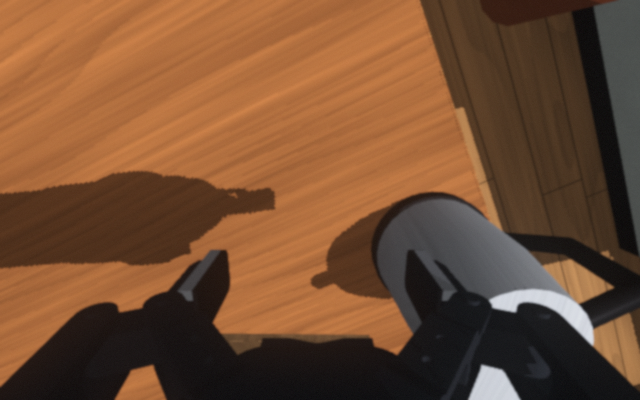

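Wrist view: my shadow and a steel canister close to the right finger (430,250), so I go up first. Bin pose so far: yaw ≈63°, origin ≈(621,328).

```bash
cat >> h.py <<'E'
BO=np.array([621.,328,0]); BY=63.
def ori(psi,tilt):
    p,t=np.radians([psi,tilt]); z=np.array([np.sin(t)*np.cos(p),np.sin(t)*np.sin(p),-np.cos(t)])
    y=np.array([-np.sin(p),np.cos(p),0]); return R.from_matrix(np.c_[np.cross(y,z),y,z])
def bw(x,y,z):
    c,s=np.cos(np.radians(BY)),np.sin(np.radians(BY)); return BO+[c*x-s*y,s*x+c*y,z]
def go(P,psi=None,tilt=0,Rt=None,frm=None):
    "shift (cm), turn (deg) from the present pose"
    s=sense(); p0,R0=frm if frm else (s["tool_pos"],rot(s))
    Rt=Rt or ori(psi,tilt)
    d=R0.inv().apply(np.array(P)-p0)/10; w=np.degrees((R0.inv()*Rt).as_rotvec())
    print("shift",d.round(1),"turn",w.round(1),"rows>=",int(max(np.linalg.norm(d)/4.17,np.linalg.norm(w)/7.16))+1)
    return np.array(P),Rt
E
python3 -m jog '[[[0,0,-6],[0,0,0],8.5],[[0,0,-10],[0,0,0],0],[[0,0,-14],[0,0,0],0],[[0,0,-18],[0,0,0],0],[[0,0,-22],[0,0,0],0],[[0,0,-22],[0,0,0],0]]' 40
python3 - <<'E'
from h import *
go(bw(60,0,380),63,0); print(sense()["q"].round(2))
E
```

```text
clock: 0.65
tool_pos: [264.6, 566.8, 457.9]
eef_rot: [0.001, 0.217, 0.976, 0.004]
contact_force: [-0.0, 0.5, 0.2]
grip_width: 0.295
gripper_force: 0.0
shift [-42.6  -0.6   7.8] turn [  0.3   0.3 -88. ] rows>= 13
[-1.18  0.31 -0.    1.26  0.    1.56 -0.05]
```

```bash
python3 -m jog '[[[-3,0,0],[0,0,-7],0],[[-7,0,1],[0,0,-14],0],[[-11,0,2],[0,0,-21],0],[[-15,0,2],[0,0,-28],0],[[-19,0,3],[0,0,-35],0],[[-23,0,4],[0,0,-42],0],[[-27,0,5],[0,0,-49],0],[[-31,0,6],[0,0,-56],0],[[-35,0,7],[0,0,-63],0],[[-39,-0.3,7],[0,0,-70],0],[[-42.6,-0.6,7.8],[0,0,-77],0],[[-42.6,-0.6,7.8],[0,0,-84],0]]'
python3 -m jog '[[[0,0,0],[0,0,-3],0],[[0,0,0],[0,0,-4],0],[[0,0,0],[0,0,-4],0]]'
python3 - <<'E'
from h import *
print(sense()["q"].round(2)); s,im=snap("wrist","w1.png")
E
```

```text
clock: 1.65
tool_pos: [653.8, 373.8, 369.7]
eef_rot: [-0.002, -0.486, 0.874, -0.002]
contact_force: [-0.6, -0.7, -0.9]
grip_width: 0.001
gripper_force: 0.0
clock: 1.9
tool_pos: [647.7, 380.8, 373.0]
eef_rot: [-0.0, -0.517, 0.856, 0.0]
contact_force: [-0.4, -0.4, 0.7]
grip_width: -0.004
gripper_force: 0.0
[-0.52  0.6  -0.1   1.02  0.06  1.52  2.05]
```

View pics/w1.png

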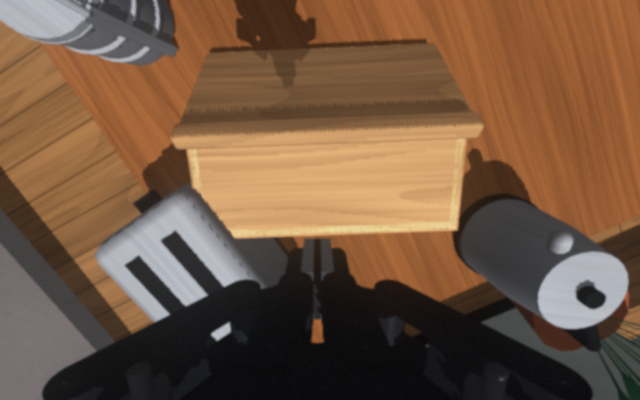

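The wrist view shows the roof's back corners at (234,238) and (458,230), and the rail's inner top edge from (173,149) to (481,136).

```bash
python3 - <<'E'
from h import *
s=sense();K,T=cam("wrist",s)
# check pairs
for nm,a,b,z in [("roofback",(234,238),(458,230),150),("rail",(173,149),(481,136),173),("hingebottom",(211,50),(430,41),8)]:
    A,B=onplane(K,T,a,z)[:2],onplane(K,T,b,z)[:2]; v=B-A
    print(nm,A.round(),B.round(),np.linalg.norm(v).round(),"mid",((A+B)/2).round(),"yaw",(np.degrees(np.arctan2(v[1],v[0]))-90).round(1))
go(bw(60,0,380),63,0)
E
```

```text
roofback [785. 405.] [518. 533.] 296.0 mid [652. 469.] yaw 64.4
rail [778. 274.] [462. 425.] 350.0 mid [620. 349.] yaw 64.5
hingebottom [715. 155.] [409. 302.] 339.0 mid [562. 228.] yaw 64.3
shift [-0.1 -0.  -0.7] turn [ 0.  -0.  -0.9] rows>= 1
```

```bash
sed -i 's/^BO=.*/BO=np.array([617.,332,0]); BY=64./' h.py; python3 - <<'E'
from h import *
f=go(bw(42,0,200),64,0)
go(bw(42,0,161),64,0,frm=f)
# path for flap: contact at radius ~185 on inner face; finger half 11
E
```

```text
shift [ 1.6  0.5 17.3] turn [ 0.  -0.  -1.9] rows>= 5
shift [0.  0.  3.9] turn [0. 0. 0.] rows>= 1
```

```bash
python3 -m jog '[[[1.6,0.5,4],[0,0,-1.9],0],[[1.6,0.5,8],[0,0,-1.9],0],[[1.6,0.5,12],[0,0,-1.9],0],[[1.6,0.5,15],[0,0,-1.9],0],[[1.6,0.5,17.3],[0,0,-1.9],0],[[1.6,0.5,19],[0,0,-1.9],0],[[1.6,0.5,21],[0,0,-1.9],0],[[1.6,0.5,21.2],[0,0,-1.9],0],[[1.6,0.5,21.2],[0,0,-1.9],0]]'
python3 -m jog '[[[1.4,0,0],[0,0,0],0],[[2.7,0,-0.2],[0,0,0],0],[[4,0,-0.8],[0,0,0],0],[[5.4,0,-1.3],[0,0,0],0]]'
```

```text
clock: 2.7
tool_pos: [635.3, 369.0, 160.7]
eef_rot: [-0.001, -0.531, 0.848, -0.0]
contact_force: [0.6, 0.0, 0.6]
grip_width: 0.002
gripper_force: 0.0
clock: 3.03
tool_pos: [612.9, 321.7, 177.3]
eef_rot: [0.002, -0.531, 0.847, 0.0]
contact_force: [2.3, 3.7, 3.7]
grip_width: 0.001
gripper_force: 2.3
```

Contact of about 5 N, so the flap is moving. I'll continue along the arc; coordinates are relative to the commanded point at (5.4,-1.3).

```bash
python3 -m jog '[[[1.4,0,-0.8],[0,0,0],0],[[2.8,0,-1.6],[0,0,0],0],[[4.3,0,-2.1],[0,0,0],0],[[5.9,0,-2.6],[0,0,0],0],[[7.5,0,-2.9],[0,0,0],0],[[9.1,0,-3.1],[0,0,0],0],[[10.7,0,-3.1],[0,0,0],0],[[12.3,0,-3],[0,0,0],0],[[13.9,0,-2.7],[0,0,0],0],[[15.5,0,-2.4],[0,0,0],0],[[17,0,-1.8],[0,0,0],0],[[18.5,0,-1.2],[0,0,0],0]]'
python3 -m jog '[[[1.4,0,0.8],[0,0,0],0],[[2.8,0,1.7],[0,0,0],0],[[3.6,0,2.3],[0,0,0],0],[[4.3,0,2.9],[0,0,0],0],[[5.2,0,3.8],[0,0,0],0],[[5.2,0,3.8],[0,0,0],0]]'
python3 - <<'E'
from h import *
s=snap("scene","s1.png");s=sense();
v=np.array(s["tool_pos"])-BO; c,n=np.cos(np.radians(BY)),np.sin(np.radians(BY));print(v@[c,n,0],v@[-n,c,0],v[2])
E
```

```text
clock: 4.03
tool_pos: [532.2, 153.9, 188.3]
eef_rot: [0.002, -0.531, 0.848, -0.0]
contact_force: [1.6, 1.4, -0.6]
grip_width: 0.004
gripper_force: 0.5
clock: 4.53
tool_pos: [508.1, 105.7, 147.2]
eef_rot: [-0.001, -0.53, 0.848, 0.0]
contact_force: [-0.1, -0.6, 1.0]
grip_width: -0.002
gripper_force: 0.0
-250.17816634727583 -1.4076525228006318 147.86190438884765
```

View pics/s1.png

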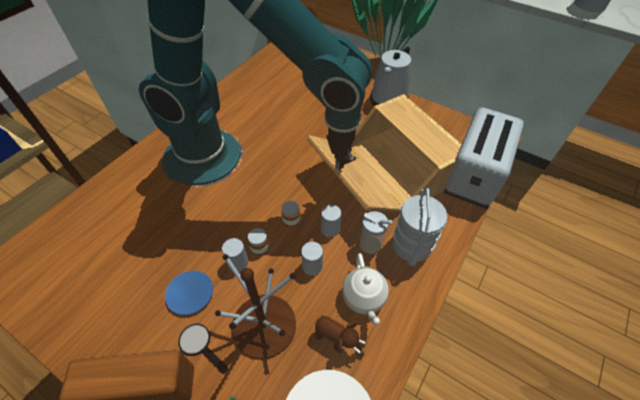

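The flap is down: left rail corner at about (309,136), right near (375,208), clear of the dispenser. I'll check the angle by projection.

```bash
python3 - <<'E'
from h import *
K,T=cam("scene")
for f in (75,80,83,87,91,95):
    a=np.radians(40-f); P=[bw(-115+200*np.sin(a),y,20+200*np.cos(a)) for y in(170,-170)]
    print(f,proj(K,T,P).round().tolist())
print(proj(K,T,[bw(-6,170,150),bw(-6,-170,150),bw(125,170,150),bw(125,-170,150)]).round().tolist())
# next: raise, then to above tumbler C
f=go([389,-258,300],0,0);go([389,-258,300],-60,0);go([389,-258,300],-120,0)
E
```

```text
75 [[316.0, 123.0], [379.0, 195.0]]
80 [[312.0, 127.0], [374.0, 199.0]]
83 [[310.0, 130.0], [372.0, 202.0]]
87 [[308.0, 133.0], [369.0, 206.0]]
91 [[305.0, 136.0], [366.0, 209.0]]
95 [[303.0, 140.0], [363.0, 213.0]]
[[372.0, 108.0], [437.0, 172.0], [401.0, 96.0], [469.0, 156.0]]
shift [ 38.   -5.2 -15.2] turn [ 0.  -0.1 64.1] rows>= 10
shift [ 38.   -5.2 -15.2] turn [-0.000e+00 -1.000e-01  1.241e+02] rows>= 18
shift [ 38.   -5.2 -15.2] turn [ 1.000e-01  1.000e-01 -1.759e+02] rows>= 25
```

```bash
python3 -m jog '[[[0,0,-4],[0,0,0],0],[[0,0,-8],[0,0,0],4],[[0,0,-12],[0,0,7],8],[[0,0,-15],[0,0,14],8.5],[[0,0,-15],[0,0,14],8.5]]'
python3 - <<'E'
from h import *
h=np.array([np.cos(np.radians(-6)),np.sin(np.radians(-6)),0])
c=np.array([433,-47,0]); P=c-60*h+[0,0,175]
go(P,-6,30)
E
```

```text
clock: 5.0
tool_pos: [511.2, 108.2, 305.0]
eef_rot: [0.004, -0.42, 0.908, -0.001]
contact_force: [-0.1, 0.6, -0.2]
grip_width: 0.568
gripper_force: 0.0
shift [20.4  0.9 12.8] turn [ 14.5 -27.   54.3] rows>= 9
```

```bash
python3 -m jog '[[[4,0,0],[1.6,-3,6],8.5],[[8,0,0.5],[3.2,-6,12],8.5],[[12,0.2,2],[4.8,-9,18],8.5],[[16,0.4,5],[6.4,-12,24],8.5],[[20.4,0.9,8],[8,-15,30],8.5],[[20.4,0.9,11],[9.6,-18,36],8.5],[[20.4,0.9,12.8],[11.2,-21,42],8.5],[[20.4,0.9,12.8],[12.8,-24,48],8.5],[[20.4,0.9,12.8],[14.5,-27,54.3],8.5],[[20.4,0.9,12.8],[14.5,-27,54.3],8.5],[[20.4,0.9,12.8],[14.5,-27,54.3],8.5]]'
python3 - <<'E'
from h import *
s,im=snap("wrist","w2.png");K,T=cam("wrist",s);print(s["q"].round(2))
for c in [(433,-47),(411,-182)]: print(proj(K,T,[[*c,68],[*c,0]]).round().tolist())
E
```

```text
clock: 5.92
tool_pos: [373.4, -42.1, 173.5]
eef_rot: [0.247, 0.025, 0.969, -0.011]
contact_force: [0.1, 0.5, 0.1]
grip_width: 0.996
gripper_force: 0.0
[ 0.38 -0.2  -0.33  2.56 -0.17  0.27  1.7 ]
[[316.0, 197.0], [317.0, 153.0]]
[[163.0, 184.0], [188.0, 141.0]]
```

View pics/w2.png

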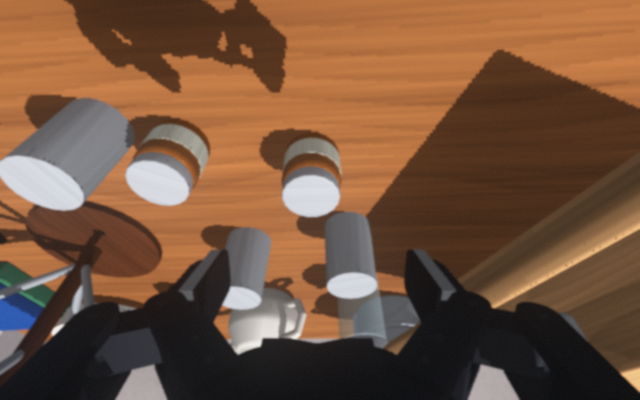

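Jar A's lid is at (311,197) and jar B's at (160,184), within 5 px of the prediction.

```bash
python3 - <<'E'
from h import *
s=sense();K,T=cam("wrist",s)
for u in [(311,196),(160,185)]: print(onplane(K,T,u,68).round())
c=onplane(K,T,(311,196),68);c[2]=0
h=np.array([np.cos(np.radians(-6)),np.sin(np.radians(-6)),0])
f=go(c-h*50.5+[0,0,126],-6,30)
go(c+h*9.5+[0,0,22],-6,30)
E
```

```text
[432. -53.  68.]
[ 412. -187.   68.]
shift [ 1.5 -0.4  4.6] turn [ 0.8 -1.4  2.6] rows>= 2
shift [ 1.3 -0.6 16.6] turn [ 0.8 -1.4  2.6] rows>= 4
```

```bash
python3 -m jog '[[[0.8,-0.3,2],[0.4,-0.7,1.3],8.5],[[1.4,-0.6,5],[0.8,-1.4,2.6],8.5],[[1.3,-0.6,8],[0.8,-1.4,2.6],8.5],[[1.3,-0.6,11],[0.8,-1.4,2.6],8.5],[[1.3,-0.6,14],[0.8,-1.4,2.6],8.5],[[1.3,-0.6,16],[0.8,-1.4,2.6],8.5],[[1.3,-0.6,16.6],[0.8,-1.4,2.6],8.5],[[1.3,-0.6,16.6],[0.8,-1.4,2.6],8.5]]'
python3 -m jog '[[[0,0,0],[0,0,0],5],[[0,0,0],[0,0,0],5],[[0,0,0],[0,0,0],5],[[0,0,0],[0,0,0],5],[[0,0,0],[0,0,0],5],[[0,0,0],[0,0,0],5],[[0,0,0],[0,0,0],5],[[0,0,0],[0,0,0],5]]' 50
python3 - <<'E'
from h import *
s=sense(); print(s["q"].round(2),"tilt",np.degrees(np.arccos(-rot(s).apply([0,0,1])[2])), s["tool_pos"])
# waypoints
h=bw(1,0,0)-BO
fin=bw(-30+9.5,75,38); pre=fin-100*h+[0,0,173]
go([s["tool_pos"][0],s["tool_pos"][1],300],-6,30)
f=go(pre,64,30); go(fin,64,30,frm=f)
E
```

```text
clock: 6.63
tool_pos: [382.6, -44.7, 147.4]
eef_rot: [0.255, 0.041, 0.966, -0.009]
contact_force: [0.2, 0.2, 0.0]
grip_width: 0.994
gripper_force: 0.0
clock: 7.3
tool_pos: [381.9, -44.9, 147.1]
eef_rot: [0.254, 0.041, 0.966, -0.009]
contact_force: [-0.9, -0.2, -0.5]
grip_width: 0.586
gripper_force: 0.0
[ 1.25 -0.17 -1.13  2.57 -0.9   0.2   2.43] tilt 29.471756375571882 [381.86133496 -44.85945553 147.06488706]
shift [ -7.5   0.1 -13.3] turn [ 0.8 -0.5  0.9] rows>= 4
shift [-10.8  31.   -1.1] turn [-34.   -0.3 -59.9] rows>= 10
shift [-0. -0. 20.] turn [0. 0. 0.] rows>= 5
```

Joint limits stop an outward tilt this close to the base. I'll pick with the tool heading sideways (−96°) instead.

```bash
python3 - <<'E'
from h import *
s=sense()
go([440,10,280],-96,28)
E
```

```text
shift [-11.2   6.   -8.9] turn [44.   1.  79.9] rows>= 13
```

```bash
python3 -m jog '[[[-3,0,-3],[0,0,0],8.5],[[-6,1,-6],[3.4,0,6],8.5],[[-9,2,-9],[6.8,0,12],8.5],[[-11.2,3,-9],[10.2,0,18],8.5],[[-11.2,4,-9],[13.6,0.3,24],8.5],[[-11.2,5,-9],[17,0.5,30],8.5],[[-11.2,6,-9],[20.4,0.5,36],8.5],[[-11.2,6,-9],[23.8,0.6,42],8.5],[[-11.2,6,-9],[27.2,0.7,48],8.5],[[-11.2,6,-9],[30.6,0.8,54],8.5],[[-11.2,6,-9],[34,0.8,60],8.5],[[-11.2,6,-9],[37.4,1,67],8.5]]'
python3 - <<'E'
from h import *
s=sense(); print(s["q"].round(2))
c=np.array([432,-53,0])
h=np.array([np.cos(np.radians(-96)),np.sin(np.radians(-96)),0])
f=go(c-h*50.5+[0,0,126],-96,30)
go(c+h*9.5+[0,0,22],-96,30,frm=f)
E
```

```text
clock: 8.3
tool_pos: [437.8, 9.9, 281.2]
eef_rot: [0.219, 0.377, 0.895, -0.092]
contact_force: [-0.4, -1.3, 1.4]
grip_width: 0.994
gripper_force: 0.0
[ 1.1  -0.3  -1.27  2.17  0.16  0.8   0.47]
shift [ 6.4 -0.9 14.2] turn [24.2 -2.3 44.1] rows>= 8
shift [ 0. -0. 12.] turn [0. 0. 0.] rows>= 3
```

```bash
python3 -m jog '[[[1,0,0],[3,-0.3,5.5],8.5],[[2,0,2],[6,-0.6,11],8.5],[[3,0,4],[9,-0.9,16.5],8.5],[[4,0,6],[12,-1.2,22],8.5],[[5,-0.2,8],[15,-1.5,27.5],8.5],[[6.4,-0.6,10],[18,-1.8,33],8.5],[[6.4,-0.9,12],[21,-2,38.5],8.5],[[6.4,-0.9,14.2],[24.2,-2.3,44.1],8.5],[[6.4,-0.9,14.2],[24.2,-2.3,44.1],8.5],[[6.4,-0.9,14.2],[24.2,-2.3,44.1],8.5],[[6.4,-0.9,14.2],[24.2,-2.3,44.1],8.5]]'
python3 - <<'E'
from h import *
s=sense(); print(s["q"].round(2))
c=np.array([432,-53,0])
h=np.array([np.cos(np.radians(-96)),np.sin(np.radians(-96)),0])
f=go(c-h*50.5+[0,0,126],-96,30)
go(c+h*9.5+[0,0,22],-96,30,frm=f)
E
```

```text
clock: 9.22
tool_pos: [436.3, -1.1, 122.9]
eef_rot: [0.17, 0.717, 0.648, -0.193]
contact_force: [0.1, -1.1, 0.5]
grip_width: 0.994
gripper_force: 0.0
[ 0.38  0.55 -0.93  2.07  0.88  1.29 -1.16]
shift [-0.3  0.1 -0.2] turn [-0.2 -0.2  0.3] rows>= 1
shift [ 0. -0. 12.] turn [0. 0. 0.] rows>= 3
```

```bash
python3 -m jog '[[[-0.2,0.1,3],[0,0,0],8.5],[[-0.3,0.1,6],[0,0,0],8.5],[[-0.3,0.1,9],[0,0,0],8.5],[[-0.3,0.1,11],[0,0,0],8.5],[[-0.3,0.1,11.8],[0,0,0],8.5],[[-0.3,0.1,11.8],[0,0,0],8.5],[[-0.3,0.1,11.8],[0,0,0],5],[[-0.3,0.1,11.8],[0,0,0],5],[[-0.3,0.1,11.8],[0,0,0],5],[[-0.3,0.1,11.8],[0,0,0],5],[[-0.3,0.1,11.8],[0,0,0],5],[[-0.3,0.1,11.8],[0,0,0],5]]' 60
python3 - <<'E'
from h import *
s=sense(); print(s["q"].round(2),s["tool_pos"],"tilt",np.degrees(np.arccos(-rot(s).apply([0,0,1])[2])))
h=bw(1,0,0)-BO
fin=bw(-30+9.5,75,38); pre=fin-100*h+[0,0,173]
up=s["tool_pos"]+np.array([0,60,190])
f=go(up,-40,30);f=go(pre,10,30,frm=f);f=go(pre,64,30,frm=f); go(fin,64,30,frm=f)
E
```

```text
clock: 10.22
tool_pos: [432.0, -61.6, 24.8]
eef_rot: [0.172, 0.715, 0.65, -0.191]
contact_force: [-2.8, 4.8, 13.2]
grip_width: 0.657
gripper_force: 61.5
[ 0.39  0.7  -0.79  2.15  1.11  1.14 -1.27] [432.03492857 -61.62993635  24.76276227] tilt 29.76401727221703
shift [ -4.2  -0.6 -19.5] turn [-27.7  -0.3 -48. ] rows>= 8
shift [10.3 23.9 -5.5] turn [-25.   -0.  -43.3] rows>= 7
shift [0. 0. 0.] turn [-27.   -0.  -46.8] rows>= 8
shift [-0. -0. 20.] turn [0. 0. 0.] rows>= 5
```

```bash
python3 -m jog '[[[-0.8,0,-2],[0,0,0],5],[[-2,-0.2,-5],[0,0,0],5],[[-3,-0.4,-9],[0,0,0],5],[[-4,-0.5,-13],[-3.5,0,-6],5],[[-4.2,-0.6,-17],[-7,0,-12],5],[[-4.2,-0.6,-19.5],[-10.5,0,-18],5],[[-4.2,-0.6,-19.5],[-14,-0.1,-24],5],[[-4.2,-0.6,-19.5],[-17.5,-0.2,-30],5],[[-4.2,-0.6,-19.5],[-21,-0.2,-36],5],[[-4.2,-0.6,-19.5],[-24.5,-0.3,-42],5],[[-4.2,-0.6,-19.5],[-27.7,-0.3,-48],5],[[-4.2,-0.6,-19.5],[-27.7,-0.3,-48],5]]' 60
python3 - <<'E'
from h import *
s=sense(); print(s["q"].round(2),s["tool_pos"])
h=bw(1,0,0)-BO
fin=bw(-30+9.5,75,41); pre=fin-100*h+[0,0,173]
f=go(pre,10,30);f=go(pre,64,30); go(fin,64,30,frm=f)
E
```

```text
clock: 11.22
tool_pos: [431.0, -2.5, 214.1]
eef_rot: [0.244, 0.327, 0.909, -0.09]
contact_force: [-0.2, 0.1, -2.3]
grip_width: 0.655
gripper_force: 66.1
[ 0.85 -0.06 -1.18  2.32  0.66  0.68  0.05] [430.95998806  -2.53266806 214.12884632]
shift [ 9.9 24.2 -5.8] turn [-25.1   0.  -42.8] rows>= 7
shift [ 9.9 24.2 -5.8] turn [-52.1  -0.1 -89.6] rows>= 15
shift [-0. -0. 20.] turn [0. 0. 0.] rows>= 5
```

```bash
python3 -m jog '[[[0,0,-2],[-3.6,0,-6],5],[[1,3,-4],[-7.2,0,-12],5],[[2.5,6,-6],[-10.8,0,-18],5],[[4,10,-6],[-14.4,0,-24],5],[[5.5,13.5,-6],[-18,0,-30],5],[[7,17,-6],[-21.6,0,-36],5],[[8.5,20.5,-6],[-25.1,0,-42.8],5],[[9.9,24.2,-5.8],[-25.1,0,-42.8],5],[[9.9,24.2,-5.8],[-25.1,0,-42.8],5],[[9.9,24.2,-5.8],[-25.1,0,-42.8],5]]' 60
python3 -m jog '[[[0,0,0],[-3.4,0,-5.9],5],[[0,0,0],[-6.8,0,-11.8],5],[[0,0,0],[-10.2,0,-17.7],5],[[0,0,0],[-13.6,0,-23.6],5],[[0,0,0],[-17,0,-29.5],5],[[0,0,0],[-20.4,0,-35.4],5],[[0,0,0],[-23.8,0,-41.3],5],[[0,0,0],[-27,0,-46.8],5],[[0,0,0],[-27,0,-46.8],5],[[0,0,0],[-27,0,-46.8],5]]'
python3 - <<'E'
from h import *
s,im=snap("wrist","w3.png"); print(s["q"].round(2),s["tool_pos"])
h=bw(1,0,0)-BO
fin=bw(-30+9.5,75,41); pre=fin-100*h+[0,0,173]
f=go(pre,64,30); go(fin,64,30,frm=f)
E
```

```text
clock: 12.05
tool_pos: [499.2, 260.0, 213.2]
eef_rot: [0.257, -0.081, 0.963, 0.026]
contact_force: [-2.1, -0.1, -2.3]
grip_width: 0.656
gripper_force: 66.2
clock: 12.88
tool_pos: [499.2, 256.6, 214.6]
eef_rot: [0.223, -0.488, 0.833, 0.131]
contact_force: [0.8, 0.0, -2.9]
grip_width: 0.653
gripper_force: 66.3
[ 0.72  0.42 -1.26  2.08  0.2   0.49  2.05] [499.18134194 256.64504433 214.5626785 ]
shift [ 0.1  0.4 -0. ] turn [-1.4  0.1 -2.2] rows>= 1
shift [-0. -0. 20.] turn [0. 0. 0.] rows>= 5
```

View pics/w3.png

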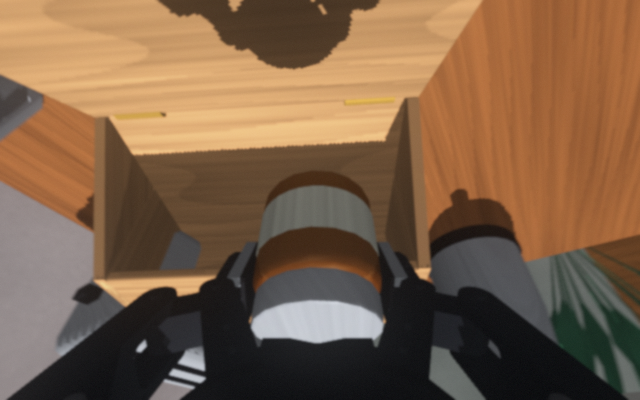

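The jar is held square in the grip. The roof's front corners are at (100,278) and (428,270), and the side-wall feet at the hinge at (104,118) and (412,98). I'll use these to refine the bin pose.

```bash
python3 - <<'E'
from h import *
s=sense();K,T=cam("wrist",s)
c,n=np.cos(np.radians(BY)),np.sin(np.radians(BY))
for u,z in [((97,278),150),((430,270),150),((97,118),22),((418,98),22)]:
    v=onplane(K,T,u,z)-BO; print((v@[c,n,0]).round(),(v@[-n,c,0]).round())
print(proj(K,T,[bw(-6,-170,150),bw(-6,170,150),bw(-115,-170,20),bw(-115,170,20)]).round().tolist())
E
```

```text
10.0 -159.0
8.0 175.0
-97.0 -164.0
-105.0 171.0
[[77.0, 270.0], [428.0, 262.0], [82.0, 101.0], [419.0, 87.0]]
```

```bash
sed -i 's/^BO=.*/BO=np.array([617.,341,0]); BY=64./' h.py; python3 - <<'E'
from h import *
h=bw(1,0,0)-BO
fin=bw(-30+9.5,75,41); go(fin,64,30)
E
```

```text
shift [-0.6  1.3 20.4] turn [-1.4  0.1 -2.2] rows>= 5
```

```bash
python3 -m jog '[[[-0.3,0.7,2],[-1.4,0,-2.2],5],[[-0.6,1.3,5],[-1.4,0,-2.2],5],[[-0.6,1.3,8],[-1.4,0,-2.2],5],[[-0.6,1.3,11],[-1.4,0,-2.2],5],[[-0.6,1.3,14],[-1.4,0,-2.2],5],[[-0.6,1.3,16.5],[-1.4,0,-2.2],5],[[-0.6,1.3,18.5],[-1.4,0,-2.2],5],[[-0.6,1.3,19.6],[-1.4,0,-2.2],5],[[-0.6,1.3,19.9],[-1.4,0,-2.2],5],[[-0.6,1.3,19.9],[-1.4,0,-2.2],5]]' 60
python3 - <<'E'
from h import *
h=bw(1,0,0)-BO
fin=bw(-30+9.5,75,41); go(fin,64,30); s=sense(); print(s["q"].round(2),s["contact_force"])
E
```

```text
clock: 13.77
tool_pos: [539.2, 355.3, 45.1]
eef_rot: [0.22, -0.504, 0.824, 0.138]
contact_force: [-0.8, -0.3, -2.4]
grip_width: 0.655
gripper_force: 66.2
shift [ 0.1 -0.1  0.4] turn [-0.2  0.1 -1. ] rows>= 1
[ 0.09  0.7  -0.73  2.    0.67  0.19  1.62] [-0.80980963 -0.271992   -2.35016613]
```

```bash
python3 -m jog '[[[0.1,0,0.2],[0,0,0],5],[[0.2,0,0.35],[0,0,0],5],[[0.2,0,0.35],[0,0,0],5],[[0.2,0,0.35],[0,0,0],5]]' 
python3 -m jog '[[[0,0,0],[0,0,0],6.2],[[0,0,0],[0,0,0],6.8],[[0,0,0],[0,0,0],7.5],[[0,0,0],[0,0,0],7.5],[[0,0,0],[0,0,0],7.5]]' 
python3 -m jog '[[[0,0,-1],[0,0,0],7.5],[[0,0,-3],[0,0,0],7.5],[[0,0,-6],[0,0,0],7.5],[[0,0,-10],[0,0,0],7.5],[[0,0,-14],[0,0,0],7.5],[[0,0,-18],[0,0,0],7.5],[[0,0,-22],[0,0,0],8.5],[[0,0,-22],[0,0,0],8.5]]'
python3 - <<'E'
from h import *
s,im=snap("wrist","w4.png"); print(s["q"].round(2),s["tool_pos"])
K,T=cam("wrist",s); print(proj(K,T,[bw(-30,75,83),bw(-30,75,15)]).round().tolist())
E
```

```text
clock: 14.1
tool_pos: [539.9, 354.5, 41.6]
eef_rot: [0.22, -0.504, 0.824, 0.137]
contact_force: [-0.4, 0.3, -3.4]
grip_width: 0.659
gripper_force: 66.2
clock: 14.52
tool_pos: [539.6, 354.8, 40.6]
eef_rot: [0.22, -0.505, 0.823, 0.138]
contact_force: [0.1, 0.2, 0.8]
grip_width: 0.875
gripper_force: 0.0
clock: 15.18
tool_pos: [493.5, 259.5, 220.8]
eef_rot: [0.218, -0.504, 0.824, 0.137]
contact_force: [0.2, -0.6, 1.0]
grip_width: 0.996
gripper_force: 0.0
[ 0.73  0.41 -1.27  2.07  0.14  0.52  2.13] [493.5112736  259.46982801 220.84693361]
[[318.0, 198.0], [317.0, 159.0]]
```

View pics/w4.png

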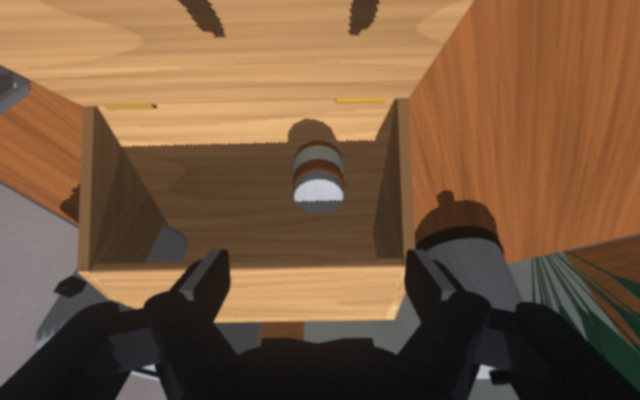

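Jar A stands upright on the floor inside; its lid is at (318,195). Now jar B.

```bash
python3 - <<'E'
from h import *
f=go([450,60,300],10,30); f=go([425,-110,280],-50,30,frm=f); c=np.array([412,-187,0])
h=np.array([np.cos(np.radians(-96)),np.sin(np.radians(-96)),0]); go(c-h*50.5+[0,0,140],-96,30,frm=f)
E
```

```text
shift [ 13.3  -5.2 -16.5] turn [26.8 -0.1 45.7] rows>= 8
shift [  5.7 -16.3  -1. ] turn [30.  0. 52.] rows>= 9
shift [ 5.7 -2.3 12.9] turn [23.  -0.  39.8] rows>= 7
```

```bash
python3 -m jog '[[[1,-0.5,-3],[3,0,5],8.5],[[3,-1,-7],[6,0,10],8.5],[[5,-2,-10],[9,0,15.5],8.5],[[7,-3,-13],[12,0,21],8.5],[[9,-4,-16.5],[15,0,26],8.5],[[11,-5,-16.5],[18,0,31],8.5],[[13.3,-5.2,-16.5],[21,0,36],8.5],[[13.3,-5.2,-16.5],[24,0,41],8.5],[[13.3,-5.2,-16.5],[26.8,-0.1,45.7],8.5],[[13.3,-5.2,-16.5],[26.8,-0.1,45.7],8.5],[[13.3,-5.2,-16.5],[26.8,-0.1,45.7],8.5]]'
python3 -m jog '[[[0.5,-1.6,0],[3,0,5.2],8.5],[[1.1,-3.2,0],[6,0,10.4],8.5],[[1.7,-4.8,0],[9,0,15.6],8.5],[[2.3,-6.4,0],[12,0,20.8],8.5],[[2.9,-8,0],[15,0,26],8.5],[[3.5,-9.6,-0.5],[18,0,31.2],8.5],[[4,-11.2,-1],[21,0,36.4],8.5],[[4.6,-13,-1],[24,0,41.6],8.5],[[5.2,-15,-1],[27,0,46.8],8.5],[[5.7,-16.3,-1],[30,0,52],8.5],[[5.7,-16.3,-1],[30,0,52],8.5],[[5.7,-16.3,-1],[30,0,52],8.5]]'
python3 - <<'E'
from h import *
print(sense()["q"].round(2))
c=np.array([412,-187,0])
h=np.array([np.cos(np.radians(-96)),np.sin(np.radians(-96)),0]); go(c-h*50.5+[0,0,140],-96,30)
E
```

```text
clock: 16.15
tool_pos: [450.6, 61.1, 296.8]
eef_rot: [0.258, -0.083, 0.962, 0.019]
contact_force: [-0.5, -0.1, 0.2]
grip_width: 0.995
gripper_force: 0.0
clock: 17.15
tool_pos: [425.6, -110.1, 277.3]
eef_rot: [0.234, 0.406, 0.876, -0.112]
contact_force: [-0.8, 0.0, -0.2]
grip_width: 0.995
gripper_force: 0.0
[ 1.33 -0.37 -1.17  2.24  0.02  0.66  0.81]
shift [ 5.6 -2.3 12.6] turn [22.9  0.2 40.2] rows>= 7
```

```bash
python3 -m jog '[[[1,-0.4,1],[3.3,0,5.7],8.5],[[2,-0.8,3],[6.6,0,11.5],8.5],[[3,-1.2,5],[9.9,0,17],8.5],[[4,-1.6,7],[13,0,23],8.5],[[5,-2,9],[16.4,0,28.7],8.5],[[5.6,-2.3,11],[19.7,0.1,34.5],8.5],[[5.6,-2.3,12.6],[22.9,0.2,40.2],8.5],[[5.6,-2.3,12.6],[22.9,0.2,40.2],8.5],[[5.6,-2.3,12.6],[22.9,0.2,40.2],8.5],[[5.6,-2.3,12.6],[22.9,0.2,40.2],8.5]]'
python3 - <<'E'
from h import *
s,im=snap("wrist","w5.png"); print(s["q"].round(2))
K,T=cam("wrist",s); print(proj(K,T,[[412,-187,68],[412,-187,0]]).round().tolist())
hsv=cv2.cvtColor(im,cv2.COLOR_BGR2HSV); m=((hsv[...,1]<50)&(hsv[...,2]>150)).astype(np.uint8)
n,l,st,ce=cv2.connectedComponentsWithStats(m)
for i in range(1,n):
    if st[i,4]>300: print(st[i].tolist(),ce[i].round())
E
```

```text
clock: 17.98
tool_pos: [415.4, -135.6, 135.8]
eef_rot: [0.172, 0.688, 0.68, -0.187]
contact_force: [-0.2, -1.1, 0.4]
grip_width: 0.995
gripper_force: 0.0
[ 0.77  0.45 -1.02  2.19  0.99  1.16 -0.88]
[[315.0, 220.0], [316.0, 167.0]]
[511, 106, 110, 135, 7091] [564. 184.]
[261, 224, 85, 85, 2426] [297. 276.]
[316, 306, 41, 17, 546] [336. 314.]
[566, 308, 74, 51, 2724] [610. 330.]
[0, 349, 28, 38, 623] [ 10. 362.]
[115, 365, 52, 35, 1211] [142. 385.]
[474, 370, 45, 30, 796] [496. 389.]
```

View pics/w5.png

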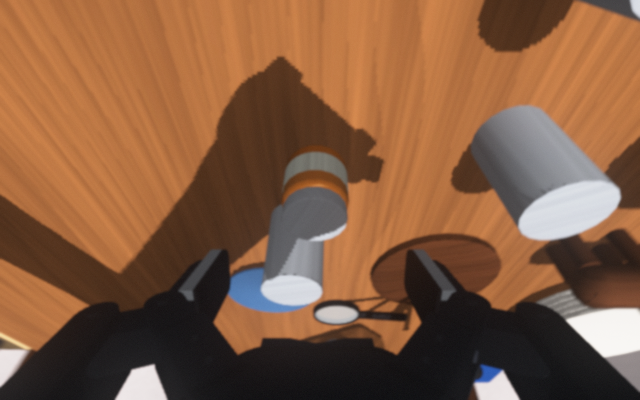

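Jar B is where predicted, with its lid at about (315,216). Tumbler C is beyond it at (292,290).

```bash
python3 - <<'E'
from h import *
c=np.array([412,-188,0])
h=np.array([np.cos(np.radians(-96)),np.sin(np.radians(-96)),0]); go(c+h*9.5+[0,0,24],-94,30)
E
```

```text
shift [ 0.1 -0.2 13. ] turn [ 0.5 -0.6  2.6] rows>= 4
```

```bash
python3 -m jog '[[[0,-0.1,3],[0,0,1],8.5],[[0.1,-0.2,6],[0,0,2],8.5],[[0.1,-0.2,9],[0,0,2],8.5],[[0.1,-0.2,11.5],[0,0,2],8.5],[[0.1,-0.2,13],[0,0,2],8.5],[[0.1,-0.2,13],[0,0,2],8.5],[[0.1,-0.2,13],[0,0,2],5],[[0.1,-0.2,13],[0,0,2],5],[[0.1,-0.2,13],[0,0,2],5],[[0.1,-0.2,13],[0,0,2],5],[[0.1,-0.2,13],[0,0,2],5],[[0.1,-0.2,13],[0,0,2],5]]' 60
python3 - <<'E'
from h import *
s=sense(); print(s["q"].round(2),s["tool_pos"],"tilt",np.degrees(np.arccos(-rot(s).apply([0,0,1])[2])))
f=go(s["tool_pos"]+np.array([20,80,195]),-40,30)
E
```

```text
clock: 19.03
tool_pos: [414.2, -198.5, 28.4]
eef_rot: [0.18, 0.7, 0.667, -0.18]
contact_force: [-3.1, 5.0, 13.4]
grip_width: 0.656
gripper_force: 61.0
[ 0.74  0.66 -0.83  2.23  1.31  1.04 -1.09] [ 414.19736045 -198.522251     28.44292529] tilt 29.491415074944886
shift [ -2.6   1.9 -20.9] turn [-25.6  -0.2 -46. ] rows>= 8
```

```bash
python3 -m jog '[[[-0.8,0,-2],[0,0,0],5],[[-1.5,0.3,-5],[0,0,0],5],[[-2,0.6,-9],[0,0,0],5],[[-2.3,1,-13],[-3.3,0,-6],5],[[-2.6,1.5,-17],[-6.6,0,-12],5],[[-2.6,1.9,-20.9],[-10,0,-18],5],[[-2.6,1.9,-20.9],[-13.3,-0.1,-24],5],[[-2.6,1.9,-20.9],[-16.6,-0.2,-30],5],[[-2.6,1.9,-20.9],[-20,-0.2,-36],5],[[-2.6,1.9,-20.9],[-23,-0.2,-42],5],[[-2.6,1.9,-20.9],[-25.6,-0.2,-46],5],[[-2.6,1.9,-20.9],[-25.6,-0.2,-46],5]]' 60
python3 - <<'E'
from h import *
s=sense(); print(s["q"].round(2))
h=bw(1,0,0)-BO
fin=bw(-30+9.5,-45,45); pre=fin-100*h+[0,0,173]
f=go([470,50,235],10,30);f=go(pre,64,30,frm=f); go(fin,64,30,frm=f)
E
```

```text
clock: 20.03
tool_pos: [433.9, -120.2, 222.8]
eef_rot: [0.244, 0.328, 0.908, -0.09]
contact_force: [0.6, 0.2, -1.7]
grip_width: 0.658
gripper_force: 65.6
[ 1.12 -0.13 -1.06  2.33  0.44  0.49  0.57]
shift [ 6.4 15.4 -5.2] turn [-25.1   0.1 -43. ] rows>= 7
shift [-13.1  13.7   9.5] turn [-27.   -0.  -46.8] rows>= 8
shift [-0. -0. 20.] turn [0. 0. 0.] rows>= 5
```

```bash
python3 -m jog '[[[0.5,1.5,-2],[-3.6,0,-6],5],[[1.5,4,-4],[-7.2,0,-12],5],[[2.5,7,-5],[-10.8,0,-18],5],[[4,10,-5.2],[-14.4,0,-24],5],[[5,12.5,-5.2],[-18,0,-30],5],[[6.4,15.4,-5.2],[-21.6,0,-36],5],[[6.4,15.4,-5.2],[-25.1,0.1,-43],5],[[6.4,15.4,-5.2],[-25.1,0.1,-43],5],[[6.4,15.4,-5.2],[-25.1,0.1,-43],5]]' 60
python3 - <<'E'
from h import *
s=sense(); print(s["q"].round(2))
h=bw(1,0,0)-BO
fin=bw(-30+9.5,-45,45); pre=fin-100*h+[0,0,173]
f=go(pre,64,30); go(fin,64,30,frm=f)
E
```

```text
clock: 20.78
tool_pos: [470.9, 51.4, 235.5]
eef_rot: [0.258, -0.085, 0.962, 0.024]
contact_force: [0.3, 0.1, -1.0]
grip_width: 0.658
gripper_force: 65.6
[ 0.52 -0.11 -0.64  2.32 -0.23  0.4   1.8 ]
shift [-13.   13.5   9.6] turn [-26.8   0.2 -46.7] rows>= 8
shift [-0. -0. 20.] turn [0. 0. 0.] rows>= 5
```

```bash
python3 -m jog '[[[-1.6,1.7,1],[-3.4,0,-6],5],[[-3.2,3.4,2],[-6.8,0,-12],5],[[-4.8,5,3],[-10,0,-18],5],[[-6.5,6.7,4.2],[-13.5,0.1,-24],5],[[-8.2,8.5,5.5],[-17,0.1,-30],5],[[-10,10.3,7],[-20.4,0.2,-36],5],[[-11.5,12,8.3],[-23.8,0.2,-42],5],[[-13,13.5,9.6],[-26.8,0.2,-46.7],5],[[-13,13.5,9.6],[-26.8,0.2,-46.7],5],[[-13,13.5,9.6],[-26.8,0.2,-46.7],5],[[-13,13.5,9.6],[-26.8,0.2,-46.7],5]]' 60
python3 - <<'E'
from h import *
s=sense(); print(s["q"].round(2))
h=bw(1,0,0)-BO
fin=bw(-30+9.5,-45,45); go(fin,64,30)
E
```

```text
clock: 21.7
tool_pos: [606.0, 210.8, 218.0]
eef_rot: [0.22, -0.509, 0.821, 0.137]
contact_force: [-0.4, -0.4, -2.1]
grip_width: 0.657
gripper_force: 65.6
[ 0.36  0.41 -0.69  1.85 -0.23  0.63  2.61]
shift [-0.1  0.3 20.1] turn [-0.1  0.  -0.4] rows>= 5
```

```bash
python3 -m jog '[[[0,0.2,2],[0,0,0],5],[[-0.1,0.3,5],[0,0,0],5],[[-0.1,0.3,8],[0,0,0],5],[[-0.1,0.3,11],[0,0,0],5],[[-0.1,0.3,14],[0,0,0],5],[[-0.1,0.3,16.5],[0,0,0],5],[[-0.1,0.3,18.5],[0,0,0],5],[[-0.1,0.3,19.6],[0,0,0],5],[[-0.1,0.3,19.9],[0,0,0],5],[[-0.1,0.3,19.9],[0,0,0],5],[[-0.1,0.3,19.9],[0,0,0],5]]' 60
python3 - <<'E'
from h import *
s=sense(); print(s["q"].round(2))
fin=bw(-30+9.5,-45,44.5); go(fin,64,30)
E
```

```text
clock: 22.62
tool_pos: [648.9, 301.1, 47.2]
eef_rot: [0.22, -0.508, 0.821, 0.137]
contact_force: [-0.3, -0.5, -2.8]
grip_width: 0.658
gripper_force: 65.6
[ 0.07  0.74 -0.53  1.79 -0.1   0.32  2.5 ]
shift [0.  0.1 0.3] turn [-0.2  0.  -0.5] rows>= 1
```

```bash
python3 -m jog '[[[0.1,0,0.2],[0,0,0],5],[[0.2,0,0.35],[0,0,0],5],[[0.2,0,0.35],[0,0,0],5],[[0.2,0,0.35],[0,0,0],5]]' 
python3 -m jog '[[[0,0,0],[0,0,0],6.2],[[0,0,0],[0,0,0],6.8],[[0,0,0],[0,0,0],7.5],[[0,0,0],[0,0,0],7.5],[[0,0,0],[0,0,0],7.5]]' 
python3 -m jog '[[[0,0,-1],[0,0,0],7.5],[[0,0,-3],[0,0,0],7.5],[[0,0,-6],[0,0,0],7.5],[[0,0,-10],[0,0,0],7.5],[[0,0,-14],[0,0,0],7.5],[[0,0,-18],[0,0,0],7.5],[[0,0,-22],[0,0,0],4],[[0,0,-24],[0,0,0],0],[[0,0,-24],[0,0,0],0]]'
python3 - <<'E'
from h import *
s,im=snap("wrist","w6.png"); print(s["q"].round(2),s["tool_pos"])
K,T=cam("wrist",s); print(proj(K,T,[bw(-30,75,83),bw(-30,-45,83)]).round().tolist())
E
```

```text
clock: 22.95
tool_pos: [649.7, 301.6, 43.7]
eef_rot: [0.221, -0.508, 0.821, 0.137]
contact_force: [-3.5, -3.1, 14.5]
grip_width: 0.654
gripper_force: 67.2
clock: 23.37
tool_pos: [648.5, 301.5, 41.7]
eef_rot: [0.219, -0.508, 0.821, 0.137]
contact_force: [-0.6, 0.1, -0.6]
grip_width: 0.875
gripper_force: 0.0
clock: 24.12
tool_pos: [596.4, 191.8, 253.9]
eef_rot: [0.222, -0.508, 0.822, 0.135]
contact_force: [0.4, -0.1, 0.1]
grip_width: 0.461
gripper_force: 0.0
[ 0.44  0.35 -0.73  1.85 -0.26  0.7   2.63] [596.40269646 191.7602124  253.93603845]
[[421.0, 187.0], [320.0, 187.0]]
```

View pics/w6.png

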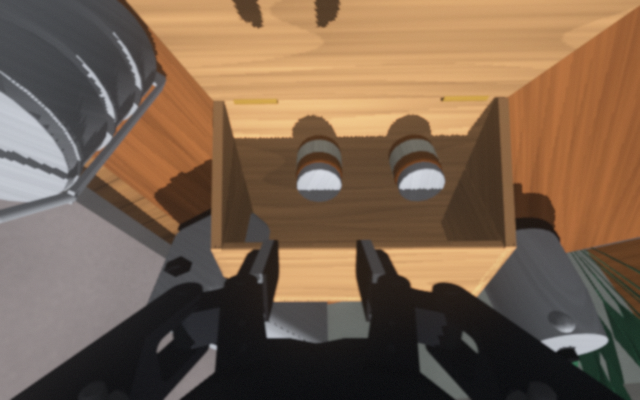

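Both jars stand upright inside, lids at (320,185) and (418,182). Next I shut the flap from outside. The wrist range calls for a flipped tool roll, i.e. ψ=−116 with negative tilt.

```bash
python3 - <<'E'
from h import *
f=go([520,90,380],-26,0); f=go(bw(-359,20,300),-116,-5,frm=f); go(bw(-359,20,165),-116,-55,frm=f)
print(ori(-116,-55).apply([0,0,1]),bw(1,0,0)-BO,bw(-359,20,165))
E
```

```text
shift [  4.5   2.2 -17.4] turn [23.3 23.7 87.2] rows>= 14
shift [ 4.3 -9.1  8. ] turn [-3.9  3.9 89.9] rows>= 13
shift [-1.2  0.  13.4] turn [ 0. 50. -0.] rows>= 7
[ 0.35909262  0.73624898 -0.57357644] [0.43837115 0.89879405 0.        ] [441.64887738  27.10036031 165.        ]
```

```bash
python3 -m jog '[[[0,0,-4],[1.6,1.7,6],0],[[0,0,-8],[3.3,3.4,12],0],[[0.5,0,-12],[5,5,18],0],[[1,0.5,-16],[6.6,6.7,24.5],0],[[2,1,-17.4],[8.3,8.4,31],0],[[3,1.5,-17.4],[10,10,37],0],[[4.5,2.2,-17.4],[11.6,11.8,43.5],0],[[4.5,2.2,-17.4],[13.2,13.4,49.5],0],[[4.5,2.2,-17.4],[14.9,15.2,56],0],[[4.5,2.2,-17.4],[16.5,16.8,62],0],[[4.5,2.2,-17.4],[18.2,18.5,68],0],[[4.5,2.2,-17.4],[20,20.3,74.5],0]]'
python3 - <<'E'
from h import *
print(sense()["q"].round(2))
f=go(bw(-359,20,330),-70,0); f=go(bw(-359,20,300),-116,-5,frm=f)
E
```

```text
clock: 25.17
tool_pos: [519.5, 91.4, 377.1]
eef_rot: [0.033, 0.117, 0.992, 0.021]
contact_force: [-0.6, -1.1, -0.3]
grip_width: 0.001
gripper_force: 0.0
[ 0.34  0.13 -0.62  1.69  0.06  1.28  1.05]
shift [ 6.3 -8.3  3.9] turn [ 4.3  1.8 56.5] rows>= 8
shift [0. 0. 3.] turn [-2.   4.7 46. ] rows>= 7
```

```bash
python3 -m jog '[[[0.8,-1,0.5],[0.5,0.2,7],0],[[1.6,-2,1],[1,0.4,14],0],[[2.4,-3,1.5],[1.5,0.6,21],0],[[3.2,-4,2],[2,0.9,28],0],[[4,-5.2,2.5],[2.6,1.1,35],0],[[4.8,-6.2,3],[3.2,1.3,42],0],[[5.6,-7.2,3.5],[3.7,1.6,49],0],[[6.3,-8.3,3.9],[4.3,1.8,56.5],0],[[6.3,-8.3,3.9],[4.3,1.8,56.5],0]]'
python3 -m jog '[[[0,0,0.4],[-0.3,0.7,6.6],0],[[0,0,0.8],[-0.6,1.4,13],0],[[0,0,1.2],[-0.9,2,20],0],[[0,0,1.6],[-1.2,2.7,26.5],0],[[0,0,2],[-1.4,3.4,33],0],[[0,0,2.5],[-1.7,4,40],0],[[0,0,3],[-2,4.7,46],0],[[0,0,3],[-2,4.7,46],0]]'
python3 - <<'E'
from h import *
print(sense()["q"].round(2))
go(bw(-359,20,165),-116,-55)
E
```

```text
clock: 25.92
tool_pos: [441.2, 25.0, 329.3]
eef_rot: [-0.001, 0.575, 0.818, -0.0]
contact_force: [0.1, -0.5, -0.2]
grip_width: -0.002
gripper_force: 0.0
clock: 26.58
tool_pos: [442.5, 26.4, 299.8]
eef_rot: [-0.024, 0.847, 0.53, 0.038]
contact_force: [-0.1, 0.5, -0.0]
grip_width: -0.003
gripper_force: 0.0
[ 0.42  0.01 -0.49  1.97 -0.08  1.12 -0.49]
shift [-1.2 -0.1 13.4] turn [-0.1 49.9  0.1] rows>= 7
```

```bash
python3 -m jog '[[[0,0,1],[0,7,0],0],[[0,0,3],[0,14,0],0],[[-0.3,0,5],[0,21,0],0],[[-0.6,0,7],[0,28,0],0],[[-0.9,0,9],[0,35,0],0],[[-1.2,-0.1,11],[0,42,0],0],[[-1.2,-0.1,13.4],[0,49.9,0],0],[[-1.2,-0.1,13.4],[0,49.9,0],0],[[-1.2,-0.1,13.4],[0,49.9,0],0]]'
cat > fl.py <<'E'
from h import *
s=sense(); print(s["q"].round(2))
v=np.array(s["tool_pos"])-BO; c,n=np.cos(np.radians(BY)),np.sin(np.radians(BY));print("own",(v@[c,n,0]).round(1),(v@[-n,c,0]).round(1),v[2].round(1))
for x,z in [(-277,108),(-252,140),(-229,162),(-203,179),(-174,192),(-141,200),(-107,201),(-74,197),(-42,186),(-15,171),(-3,162)]: go(bw(x,20,z),-116,-55)
E
python3 fl.py
```

```text
clock: 27.33
tool_pos: [441.5, 26.4, 164.5]
eef_rot: [-0.246, 0.749, 0.473, 0.394]
contact_force: [-0.7, 0.2, -0.2]
grip_width: -0.0
gripper_force: 0.0
[ 0.8   0.38 -0.37  2.31 -1.17  0.93  0.96]
own -359.7 19.8 164.5
shift [ 0.  0. 10.] turn [-0.2 -0.4  0.4] rows>= 3
shift [ 4.1  0.  10.3] turn [-0.2 -0.4  0.4] rows>= 3
shift [ 7.2  0.1 10.9] turn [-0.2 -0.4  0.4] rows>= 4
shift [10.1  0.1 12.1] turn [-0.2 -0.4  0.4] rows>= 4
shift [12.8  0.1 13.7] turn [-0.2 -0.4  0.4] rows>= 5
shift [15.3  0.1 16. ] turn [-0.2 -0.4  0.4] rows>= 6
shift [17.4  0.2 18.7] turn [-0.2 -0.4  0.4] rows>= 7
shift [18.9  0.2 21.7] turn [-0.2 -0.4  0.4] rows>= 7
shift [19.8  0.2 24.9] turn [-0.2 -0.4  0.4] rows>= 8
shift [20.1  0.2 28. ] turn [-0.2 -0.4  0.4] rows>= 9
shift [20.1  0.2 29.5] turn [-0.2 -0.4  0.4] rows>= 9
```

```bash
python3 -m jog '[[[-1,0,1],[0,0,0],0],[[-2,0,3],[0,0,0],0],[[-2,0,6],[0,0,0],0],[[-2,0,8],[0,0,0],0],[[-2,0,10],[0,0,0],0],[[-2,0,10],[0,0,0],0]]'
python3 -m jog '[[[1,0,0],[0,0,0],0],[[2,0,0],[0,0,0],0],[[3,0,0],[0,0,0],0],[[4,0,0.1],[0,0,0],0],[[5,0,0.2],[0,0,0],0],[[6.1,0,0.3],[0,0,0],0]]'; python3 fl.py | head -2
```

```text
clock: 27.83
tool_pos: [473.2, 92.6, 91.9]
eef_rot: [-0.246, 0.749, 0.474, 0.393]
contact_force: [-0.9, -0.2, -0.5]
grip_width: 0.0
gripper_force: 0.0
clock: 28.33
tool_pos: [489.2, 123.5, 141.0]
eef_rot: [-0.244, 0.75, 0.474, 0.392]
contact_force: [-0.7, -0.6, -3.9]
grip_width: 0.002
gripper_force: 1.7
[ 1.    0.62 -0.95  2.29 -1.18  0.47  0.86]
own -251.5 19.5 141.0
```

```bash
python3 -m jog '[[[1.5,0,0.3],[0,0,0],0],[[3.1,0,0.6],[0,0,0],0],[[4.5,0,1.2],[0,0,0],0],[[6,0,1.8],[0,0,0],0],[[7.3,0,2.6],[0,0,0],0],[[8.7,0,3.4],[0,0,0],0],[[10,0,4.5],[0,0,0],0],[[11.2,0,5.7],[0,0,0],0]]'; python3 fl.py
```

```text
clock: 29.0
tool_pos: [537.6, 224.2, 200.5]
eef_rot: [-0.244, 0.749, 0.474, 0.392]
contact_force: [-0.6, -2.6, 0.1]
grip_width: -0.001
gripper_force: 1.3
[ 0.84  0.58 -1.08  2.19 -1.17  0.34  0.59]
own -139.7 20.1 200.5
shift [-15.5  -0.2  -5.9] turn [-0.2 -0.   0.6] rows>= 4
shift [-11.4  -0.1  -5.7] turn [-0.2 -0.   0.6] rows>= 4
shift [-8.3 -0.1 -5.1] turn [-0.2 -0.   0.6] rows>= 3
shift [-5.4 -0.1 -3.9] turn [-0.2 -0.   0.6] rows>= 2
shift [-2.7 -0.  -2.3] turn [-0.2 -0.   0.6] rows>= 1
shift [-0.1  0.  -0.1] turn [-0.2 -0.   0.6] rows>= 1
shift [1.9 0.  2.7] turn [-0.2 -0.   0.6] rows>= 1
shift [3.5 0.1 5.6] turn [-0.2 -0.   0.6] rows>= 2
shift [4.4 0.1 8.8] turn [-0.2 -0.   0.6] rows>= 3
shift [ 4.7  0.1 11.9] turn [-0.2 -0.   0.6] rows>= 4
shift [ 4.7  0.1 13.4] turn [-0.2 -0.   0.6] rows>= 4
```

```bash
python3 -m jog '[[[1,0,1.3],[0,0,0],0],[[1.9,0,2.7],[0,0,0],0],[[2.7,0,4.1],[0,0,0],0],[[3.5,0.1,5.6],[0,0,0],0],[[4,0.1,7.2],[0,0,0],0],[[4.4,0.1,8.8],[0,0,0],0],[[4.6,0.1,10.3],[0,0,0],0],[[4.7,0.1,11.2],[0,0,0],0],[[4.7,0.1,11.2],[0,0,0],0]]'; python3 fl.py|head -2
for i in 1 2; do python3 -m jog '[[[0,0,0.4],[0,0,0],0],[[0,0,0.7],[0,0,0],0],[[0,0,0.7],[0,0,0],0]]'; done; python3 fl.py|head -2
```

```text
clock: 29.75
tool_pos: [595.2, 327.0, 180.5]
eef_rot: [-0.248, 0.749, 0.479, 0.385]
contact_force: [-0.7, 0.3, 0.4]
grip_width: 0.004
gripper_force: 0.0
[ 0.52  0.7  -1.    2.03 -1.19  0.19  0.54]
own -22.1 13.5 180.5
clock: 30.0
tool_pos: [598.4, 329.4, 177.3]
eef_rot: [-0.249, 0.751, 0.477, 0.383]
contact_force: [-0.6, -0.6, 0.4]
grip_width: 0.007
gripper_force: 0.0
clock: 30.25
tool_pos: [601.8, 333.9, 174.1]
eef_rot: [-0.25, 0.751, 0.478, 0.382]
contact_force: [0.1, -0.7, -0.2]
grip_width: -0.001
gripper_force: 0.0
[ 0.49  0.71 -0.97  2.01 -1.19  0.19  0.53]
own -13.0 10.5 174.1
```

```bash
python3 - <<'E'
from h import *
a=snap("scene","s2.png")[1][80:230,280:480]; b=snap("side","d2.png")[1][110:210,250:400]
a=cv2.resize(a,(800,600),interpolation=cv2.INTER_CUBIC)[:,:]; a=cv2.resize(a,(400,300)); b=cv2.resize(b,(400,267),interpolation=cv2.INTER_CUBIC); 
o=np.zeros((300,800,3),np.uint8); o[:,:400]=a; o[:267,400:]=b; cv2.imwrite("pics/c3.png",o)
E
```

```text
(no output)
```

View pics/c3.png

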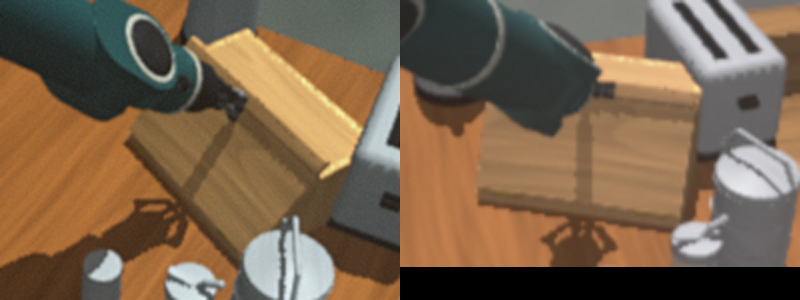

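The flap looks shut or nearly so, with my finger just in front of the rail. I'll reduce the tilt to get off the joint limits and press the rail home under force feedback.

```bash
python3 - <<'E'
from h import *
f=go(bw(-75,10,215),-116,-25); go(bw(-55,10,163),-116,-25,frm=f);f=(bw(-55,10,163),ori(-116,-25));go(bw(-20,10,163),-116,-25,frm=f)
E
```

```text
shift [-0.3 -0.1 -7.4] turn [ -1.3 -29.3   0.6] rows>= 5
shift [-0.4 -0.   5.6] turn [0. 0. 0.] rows>= 2
shift [3.2 0.  1.5] turn [0. 0. 0.] rows>= 1
```

```bash
python3 -m jog '[[[-0.1,0,-3],[0,0,0],0],[[-0.2,0,-6],[-0.3,-7,0],0],[[-0.3,-0.1,-7.4],[-0.6,-14,0.3],0],[[-0.3,-0.1,-7.4],[-0.9,-21,0.5],0],[[-0.3,-0.1,-7.4],[-1.3,-29.3,0.6],0],[[-0.3,-0.1,-7.4],[-1.3,-29.3,0.6],0],[[-0.3,-0.1,-7.4],[-1.3,-29.3,0.6],0]]'
python3 -m jog '[[[-0.1,0,2],[0,0,0],0],[[-0.4,0,4],[0,0,0],0],[[-0.4,0,5.6],[0,0,0],0],[[-0.4,0,5.6],[0,0,0],0]]'
python3 -m jog '[[[0.6,0,0.3],[0,0,0],0],[[1.2,0,0.6],[0,0,0],0],[[1.8,0,0.9],[0,0,0],0],[[1.8,0,0.9],[0,0,0],0]]'; python3 fl.py|head -2
```

```text
clock: 30.93
tool_pos: [574.9, 277.6, 215.4]
eef_rot: [-0.124, 0.825, 0.516, 0.195]
contact_force: [-1.4, -0.1, -0.3]
grip_width: 0.002
gripper_force: 0.0
clock: 31.27
tool_pos: [582.1, 300.0, 159.6]
eef_rot: [-0.128, 0.823, 0.518, 0.194]
contact_force: [-0.6, -0.1, -0.4]
grip_width: -0.004
gripper_force: 0.0
clock: 31.6
tool_pos: [592.9, 318.6, 163.8]
eef_rot: [-0.127, 0.823, 0.517, 0.197]
contact_force: [-0.8, 0.7, 1.3]
grip_width: -0.001
gripper_force: 0.0
[-0.18  0.45 -0.28  1.84 -0.37  0.54 -0.57]
own -30.7 11.8 163.8
```

```bash
for i in 1 2 3; do python3 -m jog '[[[0.5,0,0.2],[0,0,0],0],[[0.5,0,0.2],[0,0,0],0],[[0.5,0,0.2],[0,0,0],0]]'|grep -E "pos|force: \["; done; python3 fl.py|head -2
```

```text
tool_pos: [594.7, 322.1, 163.3]
contact_force: [0.1, 0.8, -0.6]
tool_pos: [597.1, 326.9, 163.6]
contact_force: [-0.4, 0.4, -0.8]
tool_pos: [598.6, 329.2, 163.3]
contact_force: [-15.9, -21.4, 13.9]
[-0.21  0.46 -0.26  1.82 -0.36  0.55 -0.6 ]
own -18.6 11.4 163.3
```

The force jumped straight to 30 N with no 2–5 N sliding, so the flap was already hard shut. I'll back off and go to tumbler B.

```bash
python3 -m jog '[[[-1.5,0,-0.5],[0,0,0],0],[[-3,0,-4],[0,0,0],0],[[-3,0,-8],[0,3,0],0],[[-3,0,-12],[0,7,0],0],[[-3,0,-16],[0,14,0],0],[[-3,0,-18],[0,20,0],0],[[-3,0,-18],[0,25,0],0]]'|head -2
python3 - <<'E'
from h import *
print(sense()["q"].round(2))
f=go([580,100,330],-90,0); f=go([580,-147,230],-74,0,frm=f)
E
```

```text
clock: 32.93
tool_pos: [554.0, 233.0, 313.1]
[ 0.33  0.17 -0.48  2.04 -1.09  0.73  0.21]
shift [-5.6  8.1 -9.5] turn [ 11.2 -49.7 -24. ] rows>= 8
shift [-24.7   0.   10. ] turn [  0.   0. -16.] rows>= 7
```

```bash
python3 -m jog '[[[-0.7,1,-1.2],[1.4,-6,-3],0],[[-1.4,2,-2.4],[2.8,-12,-6],0],[[-2.1,3,-3.6],[4.2,-18,-9],2],[[-2.8,4,-4.8],[5.6,-25,-12],5],[[-3.5,5,-6],[7,-31,-15],8.5],[[-4.2,6,-7.2],[8.4,-37,-18],8.5],[[-5,7,-8.4],[9.8,-43,-21],8.5],[[-5.6,8.1,-9.5],[11.2,-49.7,-24],8.5],[[-5.6,8.1,-9.5],[11.2,-49.7,-24],8.5]]'|head -2
python3 - <<'E'
from h import *
print(sense()["q"].round(2))
f=go([580,-147,230],-74,0)
E
```

```text
clock: 33.68
tool_pos: [580.1, 101.8, 326.4]
[ 0.03  0.3  -0.33  1.57  0.11  1.3  -0.31]
shift [-24.8  -0.1   9.9] turn [ -0.7   0.4 -15.6] rows>= 7
```

```bash
python3 -m jog '[[[-3.5,0,1],[0,0,-2],8.5],[[-7,0,2.5],[0,0,-5],8.5],[[-10.5,0,4],[0,0,-8],8.5],[[-14,0,5.5],[0,0,-11],8.5],[[-17.5,0,7],[0,0,-14],8.5],[[-21,0,8.5],[-0.7,0.4,-15.6],8.5],[[-24.8,-0.1,9.9],[-0.7,0.4,-15.6],8.5],[[-24.8,-0.1,9.9],[-0.7,0.4,-15.6],8.5],[[-24.8,-0.1,9.9],[-0.7,0.4,-15.6],8.5]]'|head -2
cat > tm.py <<'E'
from h import *
import sys
s,im=snap("wrist",sys.argv[1]); K,T=cam("wrist",s); e=[float(a) for a in sys.argv[2:4]]; psi=float(sys.argv[4])
print(s["q"].round(2)); u0=proj(K,T,[[*e,90]])[0]; print("pred",u0.round())
hsv=cv2.cvtColor(im,cv2.COLOR_BGR2HSV); m=((hsv[...,1]<60)&(hsv[...,2]>170)).astype(np.uint8)
n,l,st,ce=cv2.connectedComponentsWithStats(m)
for i in range(1,n):
    if st[i,4]>300 and np.linalg.norm(ce[i]-u0)<90:
        p=onplane(K,T,ce[i],90); print(st[i].tolist(),ce[i].round(),p.round(1)); go([p[0],p[1],46],psi,0)
E
python3 tm.py w7.png 580 -147 -74
```

```text
clock: 34.43
tool_pos: [576.8, -148.5, 226.5]
[ 0.4   0.38 -0.25  1.69  0.1   1.09  0.39]
pred [320. 191.]
[290, 168, 59, 57, 2591] [319. 196.] [ 580.7 -151.5   90. ]
shift [-0.7  0.1 18.1] turn [ 0.2 -0.4 -0.4] rows>= 5
```

Tumbler B's top disc is at (319,196), giving (581,−151). Grasping.

```bash
python3 -m jog '[[[-0.4,0.1,3],[0,0,0],8.5],[[-0.7,0.1,7],[0,0,0],8.5],[[-0.7,0.1,11],[0,0,0],8.5],[[-0.7,0.1,14.5],[0,0,0],8.5],[[-0.7,0.1,17],[0,0,0],8.5],[[-0.7,0.1,18.1],[0,0,0],8.5],[[-0.7,0.1,18.1],[0,0,0],8.5],[[-0.7,0.1,18.1],[0,0,0],5],[[-0.7,0.1,18.1],[0,0,0],5],[[-0.7,0.1,18.1],[0,0,0],5],[[-0.7,0.1,18.1],[0,0,0],5],[[-0.7,0.1,18.1],[0,0,0],5]]' 50
cat > hang.py <<'E'
from h import *
import sys
az,z0=float(sys.argv[1]),float(sys.argv[2]); off=float(sys.argv[3]) if len(sys.argv)>3 else 1
a=np.radians(az);u=np.array([.6428*np.cos(a),.6428*np.sin(a),.766]); c=np.array([571,-370,z0])
tip=c+142*u; psi=az-180; flip=len(sys.argv)>4
Rt=ori(psi,40)
if flip: Rt=Rt*R.from_rotvec([0,0,float(sys.argv[4])],degrees=True)
s=sense(); print(s["q"].round(2),s["tool_pos"].round(1))
print("pre");f=go(tip+80*u,Rt=Rt); print("fin");go(tip-(32-off)*u,Rt=Rt,frm=f); print("fin from now");go(tip-(32-off)*u,Rt=Rt)
E
python3 hang.py 106 40
```

```text
clock: 35.48
tool_pos: [582.1, -152.0, 49.2]
eef_rot: [0.0, 0.603, 0.798, 0.003]
contact_force: [-2.7, 1.8, 11.6]
grip_width: 0.685
gripper_force: 51.7
[ 0.37  0.61 -0.21  1.8   0.17  0.75  0.35] [ 582.1 -152.    49.2]
pre
shift [ -6.3  -7.  -16.1] turn [  0.2 -40.2  -0.3] rows>= 6
fin
shift [-0.   0.  11.1] turn [0. 0. 0.] rows>= 3
fin from now
shift [-13.5  -7.   -7.7] turn [  0.2 -40.2  -0.3] rows>= 6
```

```bash
python3 -m jog '[[[0,0,-2],[0,0,0],5],[[0,0,-6],[0,0,0],5],[[0,0,-10],[0,0,0],5],[[0,0,-14],[0,0,0],5],[[0,0,-18],[0,-6,0],5],[[0,-2,-20],[0,-12,0],5],[[-2,-4,-20],[0,-18,0],5],[[-4,-6,-19],[0,-24,0],5],[[-6.3,-7,-18],[0,-31,0],5],[[-6.3,-7,-16.1],[0,-40.2,0],5],[[-6.3,-7,-16.1],[0,-40.2,0],5],[[-6.3,-7,-16.1],[0,-40.2,0],5]]' 50
python3 hang.py 106 40 4; python3 - <<'E'
from h import *
snap("wrist","w8.png")
E
```

```text
clock: 36.48
tool_pos: [530.0, -230.5, 206.4]
eef_rot: [0.274, 0.566, 0.75, -0.206]
contact_force: [-0.5, 1.9, -2.3]
grip_width: 0.685
gripper_force: 54.3
[ 0.08  0.28 -0.06  2.06  1.    0.85 -0.42] [ 530.  -230.5  206.4]
pre
shift [-0.4  0.1 -0.1] turn [ 0.1  0.1 -0.1] rows>= 1
fin
shift [-0.  -0.  10.8] turn [0. 0. 0.] rows>= 3
fin from now
shift [-0.4  0.1 10.7] turn [ 0.1  0.1 -0.1] rows>= 3
```

View pics/w8.png

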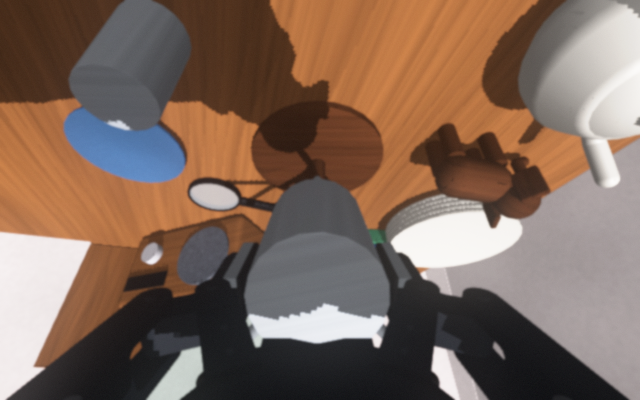

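The tumbler is aligned with the post and foot (around (318,150)) at the pre-insertion pose. Inserting.

```bash
python3 -m jog '[[[-0.4,0.1,1.5],[0,0,0],5],[[-0.4,0.1,3],[0,0,0],5],[[-0.4,0.1,4.5],[0,0,0],5],[[-0.4,0.1,6],[0,0,0],5],[[-0.4,0.1,7.5],[0,0,0],5],[[-0.4,0.1,9],[0,0,0],5]]'; python3 -m jog '[[[0,0,0.8],[0,0,0],5],[[0,0,1.5],[0,0,0],5],[[0,0,1.5],[0,0,0],5],[[0,0,1.5],[0,0,0],5]]'; python3 hang.py 106 40 4
```

```text
clock: 37.03
tool_pos: [548.6, -292.3, 141.2]
eef_rot: [0.273, 0.568, 0.749, -0.205]
contact_force: [0.6, 0.3, -1.7]
grip_width: 0.69
gripper_force: 54.3
clock: 37.37
tool_pos: [550.9, -300.2, 129.6]
eef_rot: [0.273, 0.568, 0.749, -0.205]
contact_force: [-0.3, -0.2, -0.1]
grip_width: 0.686
gripper_force: 54.3
[ 0.14  0.46  0.02  2.03  1.16  0.68 -0.52] [ 550.9 -300.2  129.6]
pre
shift [  0.2   0.  -10.7] turn [-0.1 -0.1 -0.3] rows>= 3
fin
shift [-0.  -0.  10.8] turn [0. 0. 0.] rows>= 3
fin from now
shift [0.2 0.  0.1] turn [-0.1 -0.1 -0.3] rows>= 1
```

```bash
for i in 1 2 3; do python3 -m jog '[[[0,0,0.25],[0,0,0],5],[[0,0,0.25],[0,0,0],5]]'|grep -E "pos|force: \["; done
```

```text
tool_pos: [551.5, -301.5, 127.7]
contact_force: [-0.6, -0.2, -0.8]
tool_pos: [552.0, -303.0, 125.7]
contact_force: [-1.5, 1.6, 3.7]
tool_pos: [552.7, -303.5, 124.7]
contact_force: [-14.9, 19.6, 28.5]
```

The tip has met the closed end, so the tumbler is home. Relax, release, withdraw.

```bash
python3 -m jog '[[[0,0,-0.3],[0,0,0],5],[[0,0,-0.3],[0,0,0],5],[[0,0,-0.3],[0,0,0],6.4],[[0,0,-0.3],[0,0,0],7],[[0,0,-0.3],[0,0,0],7.8],[[0,0,-0.3],[0,0,0],8.5],[[0,0,-0.3],[0,0,0],8.5],[[0,0,-0.3],[0,0,0],8.5]]'
python3 -m jog '[[[0,0,-2],[0,0,0],8.5],[[0,0,-5],[0,0,0],8.5],[[0,0,-9],[0,0,0],8.5],[[0,0,-13],[0,0,0],8.5],[[0,0,-17],[0,0,0],8.5],[[0,0,-17],[0,0,0],8.5]]'
python3 - <<'E'
from h import *
print(sense()["q"].round(2)); snap("scene","s3.png")
f=go([400,-200,300],-14,0);f=go([400,-200,300],-60,0);f=go([392,-258,230],-60,0)
K,T=cam("scene"); im=cv2.imread("pics/s3.png")
# is a tumbler seen where it should hang, and gone from the table?
a=np.radians(106);u=np.array([.6428*np.cos(a),.6428*np.sin(a),.766]);c=np.array([571,-370,40])
print("hung closed end px",proj(K,T,[c+152*u,c+107*u]).round().tolist())
hsv=cv2.cvtColor(im,cv2.COLOR_BGR2HSV); m=((hsv[...,1]<60)&(hsv[...,2]>100)).astype(np.uint8); m[:190]=0;m[:,:200]=0;m[:,350:]=0;m[330:]=0
n,l,st,ce=cv2.connectedComponentsWithStats(m)
for i in range(1,n):
    if st[i,4]>60: print(st[i].tolist(),ce[i].round())
E
```

```text
clock: 38.53
tool_pos: [551.5, -302.9, 125.7]
eef_rot: [0.273, 0.567, 0.749, -0.205]
contact_force: [-0.3, 0.0, 0.4]
grip_width: 0.997
gripper_force: 0.0
clock: 39.03
tool_pos: [523.4, -193.6, 261.6]
eef_rot: [0.276, 0.566, 0.75, -0.202]
contact_force: [1.5, -0.2, 1.1]
grip_width: 0.995
gripper_force: 0.0
[ 0.04  0.19 -0.11  2.04  0.9   0.96 -0.34]
shift [ -0.4 -11.9  -5.1] turn [-20.6  36.4 -57.6] rows>= 10
shift [ -0.4 -11.9  -5.1] turn [ -4.5  39.8 -13.6] rows>= 6
shift [ -0.  -14.3   3.7] turn [ -4.5  39.8 -13.6] rows>= 6
hung closed end px [[272.0, 267.0], [269.0, 283.0]]
[321, 204, 20, 17, 263] [331. 212.]
[221, 246, 17, 11, 75] [228. 252.]
[227, 258, 20, 34, 131] [236. 272.]
[260, 259, 29, 42, 563] [272. 275.]
[343, 273, 7, 29, 137] [347. 287.]
[265, 293, 15, 9, 62] [273. 298.]
[221, 307, 35, 17, 212] [239. 315.]
```

Tumbler B hangs where predicted, at (272,275) in the scene view. Next is tumbler C.

```bash
python3 -m jog '[[[0,-1,-1.5],[-2,3.6,-5.7],8.5],[[0,-2,-3],[-4,7.2,-11.5],8.5],[[0,-3.5,-4],[-6,10.8,-17],8.5],[[0,-5,-5],[-8,14.5,-23],8.5],[[0,-6.5,-5],[-10,18,-29],8.5],[[0,-8,-5],[-12,21.8,-34.5],8.5],[[0,-9.5,-5],[-14,25.4,-40],8.5],[[-0.2,-11,-5],[-16,29,-46],8.5],[[-0.4,-11.9,-5.1],[-18,32.7,-52],8.5],[[-0.4,-11.9,-5.1],[-20.6,36.4,-57.6],8.5],[[-0.4,-11.9,-5.1],[-20.6,36.4,-57.6],8.5],[[-0.4,-11.9,-5.1],[-20.6,36.4,-57.6],8.5]]'|head -2
python3 - <<'E'
from h import *
print(sense()["q"].round(2)); go([389,-258,230],-14,0)
E
```

```text
clock: 40.08
tool_pos: [398.3, -202.8, 297.5]
[ 0.28  0.03  0.12  1.95 -0.    1.17  1.73]
shift [-0.5 -5.6  6.7] turn [ 0.1 -0.3 -0.1] rows>= 3
```

```bash
python3 -m jog '[[[-0.1,-1.8,2],[0,0,0],8.5],[[-0.3,-3.6,4],[0,0,0],8.5],[[-0.5,-5.6,6],[0,0,0],8.5],[[-0.5,-5.6,6.7],[0,0,0],8.5],[[-0.5,-5.6,6.7],[0,0,0],8.5],[[-0.5,-5.6,6.7],[0,0,0],8.5]]'|head -2
python3 tm.py w9.png 389 -258 -14
```

```text
clock: 40.58
tool_pos: [389.5, -257.3, 230.3]
[ 0.35  0.13  0.18  2.   -0.02  1.02  1.86]
pred [316. 190.]
[284, 163, 57, 57, 2239] [315. 190.] [ 388.6 -259.3   90. ]
shift [ 0.  -0.2 18.5] turn [-0.1 -0.2 -0.3] rows>= 5
```

```bash
python3 -m jog '[[[0,-0.1,3],[0,0,0],8.5],[[0,-0.2,7],[0,0,0],8.5],[[0,-0.2,11],[0,0,0],8.5],[[0,-0.2,14.5],[0,0,0],8.5],[[0,-0.2,17],[0,0,0],8.5],[[0,-0.2,18.2],[0,0,0],8.5],[[0,-0.2,18.2],[0,0,0],8.5],[[0,-0.2,18.2],[0,0,0],5],[[0,-0.2,18.2],[0,0,0],5],[[0,-0.2,18.2],[0,0,0],5],[[0,-0.2,18.2],[0,0,0],5],[[0,-0.2,18.2],[0,0,0],5]]' 50
python3 hang.py 166 150 4
```

```text
clock: 41.63
tool_pos: [389.6, -259.8, 50.7]
eef_rot: [-0.001, 0.124, 0.992, -0.001]
contact_force: [-3.5, 2.0, 13.2]
grip_width: 0.683
gripper_force: 50.5
[ 0.4   0.42  0.15  2.13 -0.1   0.59  1.94] [ 389.6 -259.8   50.7]
pre
shift [ -6.   -6.3 -26.9] turn [ -0.2 -40.   -0.2] rows>= 7
fin
shift [-0.  -0.  10.8] turn [0. 0. 0.] rows>= 3
fin from now
shift [-12.9  -6.3 -18.7] turn [ -0.2 -40.   -0.2] rows>= 6
```

```bash
python3 -m jog '[[[0,0,-2],[0,0,0],5],[[0,0,-6],[0,0,0],5],[[0,0,-10],[0,0,0],5],[[0,0,-14],[0,0,0],5],[[0,0,-18],[0,-6,0],5],[[0,-1,-22],[0,-12,0],5],[[0,-2,-26],[0,-18,0],5],[[-1,-3,-27],[0,-24,0],5],[[-3,-5,-27],[0,-31,0],5],[[-5,-6.3,-27],[0,-37,0],5],[[-6,-6.3,-26.9],[0,-40,0],5],[[-6,-6.3,-26.9],[0,-40,0],5]]' 50
python3 hang.py 166 150 5.5
```

```text
clock: 42.63
tool_pos: [431.8, -335.4, 317.8]
eef_rot: [0.339, 0.117, 0.932, -0.043]
contact_force: [-0.3, 0.7, -1.6]
grip_width: 0.684
gripper_force: 54.4
[ 0.36 -0.09  0.41  2.18 -0.64  0.51  2.58] [ 431.8 -335.4  317.8]
pre
shift [-0.2  0.  -0.1] turn [-0.2  0.  -0.2] rows>= 1
fin
shift [-0.  -0.  10.6] turn [0. 0. 0.] rows>= 3
fin from now
shift [-0.2  0.  10.5] turn [-0.2  0.  -0.2] rows>= 3
```

Reached. Insert.

```bash
python3 -m jog '[[[-0.2,0,1.5],[0,0,0],5],[[-0.2,0,3],[0,0,0],5],[[-0.2,0,4.5],[0,0,0],5],[[-0.2,0,6],[0,0,0],5],[[-0.2,0,7.5],[0,0,0],5],[[-0.2,0,9],[0,0,0],5]]'|grep -E "pos|force: \["; python3 -m jog '[[[0,0,0.8],[0,0,0],5],[[0,0,1.4],[0,0,0],5],[[0,0,1.5],[0,0,0],5]]'|grep -E "pos|force: \["; for i in 1 2 3; do python3 -m jog '[[[0,0,0.2],[0,0,0],5],[[0,0,0.2],[0,0,0],5]]'|grep -E "pos|force: \["; done;  python3 hang.py 166 150 5.5|tail -1
```

```text
tool_pos: [485.9, -346.3, 255.6]
contact_force: [-0.4, 1.3, -1.8]
tool_pos: [494.0, -350.2, 244.8]
contact_force: [-0.0, 0.9, -0.8]
tool_pos: [494.6, -351.3, 243.5]
contact_force: [0.2, -0.3, -1.9]
tool_pos: [496.3, -351.1, 241.6]
contact_force: [-0.7, -0.2, -1.0]
tool_pos: [497.5, -351.4, 239.6]
contact_force: [0.7, -1.0, -1.6]
shift [-0.  -0.   0.2] turn [-0.3 -0.3 -0. ] rows>= 1
```

```bash
for i in 1 2 3 4; do python3 -m jog '[[[0,0,0.2],[0,0,0],5],[[0,0,0.2],[0,0,0],5]]'|grep -E "pos|force: \["; done;  python3 hang.py 166 150 5.5|tail -1
```

```text
tool_pos: [498.5, -352.0, 237.9]
contact_force: [-0.1, -0.1, -0.8]
tool_pos: [499.7, -352.5, 236.3]
contact_force: [-0.2, 0.7, -1.2]
tool_pos: [500.6, -353.1, 235.4]
contact_force: [-15.0, 7.6, 13.0]
tool_pos: [501.6, -353.7, 234.9]
contact_force: [-31.0, 14.9, 32.0]
shift [-0.   0.1 -0.5] turn [-0.4 -0.2 -0.1] rows>= 1
```

Home. Release and withdraw.

```bash
python3 -m jog '[[[0,0,-0.4],[0,0,0],5],[[0,0,-0.4],[0,0,0],5],[[0,0,-0.4],[0,0,0],6.4],[[0,0,-0.4],[0,0,0],7],[[0,0,-0.4],[0,0,0],7.8],[[0,0,-0.4],[0,0,0],8.5],[[0,0,-0.4],[0,0,0],8.5],[[0,0,-0.4],[0,0,0],8.5]]'
python3 -m jog '[[[0,0,-2],[0,0,0],8.5],[[0,0,-5],[0,0,0],8.5],[[0,0,-9],[0,0,0],8.5],[[0,0,-13],[0,0,0],8.5],[[0,0,-15],[0,0,0],8.5],[[0,0,-15],[0,0,0],8.5]]'
python3 - <<'E'
from h import *
print(sense()["q"].round(2)); snap("scene","s4.png")
f=go([480,-100,370],-74,0)
go([554,-10,230],-134,0,frm=f)
K,T=cam("scene"); im=cv2.imread("pics/s4.png")
for az,z in((106,40),(166,150)):
    a=np.radians(az);u=np.array([.6428*np.cos(a),.6428*np.sin(a),.766]);c=np.array([571,-370,z]);print("hung",proj(K,T,[c+152*u,c+107*u]).round().tolist())
hsv=cv2.cvtColor(im,cv2.COLOR_BGR2HSV); m=((hsv[...,1]<60)&(hsv[...,2]>100)).astype(np.uint8); m[:190]=0;m[:,:180]=0;m[:,350:]=0;m[330:]=0
n,l,st,ce=cv2.connectedComponentsWithStats(m)
for i in range(1,n):
    if st[i,4]>60: print(st[i].tolist(),ce[i].round())
E
```

```text
clock: 45.22
tool_pos: [499.6, -352.5, 236.5]
eef_rot: [0.337, 0.116, 0.933, -0.044]
contact_force: [1.3, -1.0, -0.4]
grip_width: 0.993
gripper_force: 0.0
clock: 45.72
tool_pos: [405.5, -329.4, 356.4]
eef_rot: [0.339, 0.116, 0.933, -0.046]
contact_force: [1.1, -1.5, 1.6]
grip_width: 0.997
gripper_force: 0.0
[ 0.9  -0.15 -0.06  2.15 -0.65  0.64  2.58]
shift [-2.2 24.  -0.4] turn [20.4 36.3 57.3] rows>= 10
shift [ 6.6  9.6 14. ] turn [ 0.  0. 60.] rows>= 9
hung [[272.0, 267.0], [269.0, 283.0]]
hung [[223.0, 253.0], [233.0, 269.0]]
[321, 204, 20, 17, 261] [331. 212.]
[211, 244, 36, 48, 798] [230. 263.]
[261, 260, 28, 41, 508] [273. 275.]
[343, 273, 7, 30, 133] [347. 287.]
[221, 307, 35, 17, 202] [239. 315.]
[186, 325, 20, 5, 71] [196. 327.]
```

Both hang as predicted, at (273,275) and (230,263). Last is tumbler A, for the high arm at azimuth 46°.

```bash
python3 -m jog '[[[0,2,-2],[2,3.6,5.7],8.5],[[0,4.5,-2],[4,7.2,11.5],8.5],[[0,7,-2],[6,10.8,17],8.5],[[0,9.5,-1],[8,14.5,23],8.5],[[-0.5,12,-1],[10,18,29],8.5],[[-1,14.5,-0.5],[12,21.8,34.5],8.5],[[-1.5,17,-0.4],[14,25.4,40],8.5],[[-2.2,19.5,-0.4],[16,29,46],8.5],[[-2.2,22,-0.4],[18,32.7,52],8.5],[[-2.2,24,-0.4],[20.4,36.3,57.3],8.5],[[-2.2,24,-0.4],[20.4,36.3,57.3],8.5],[[-2.2,24,-0.4],[20.4,36.3,57.3],8.5]]'|head -2
python3 -m jog '[[[0.7,1,1],[0,0,6.6],8.5],[[1.4,2,2.5],[0,0,13],8.5],[[2.1,3,4],[0,0,20],8.5],[[2.8,4,5.5],[0,0,27],8.5],[[3.6,5.2,7],[0,0,33],8.5],[[4.4,6.4,8.5],[0,0,40],8.5],[[5.2,7.5,10],[0,0,46.5],8.5],[[5.9,8.6,12],[0,0,53],8.5],[[6.6,9.6,13.5],[0,0,60],8.5],[[6.6,9.6,14],[0,0,60],8.5],[[6.6,9.6,14],[0,0,60],8.5],[[6.6,9.6,14],[0,0,60],8.5]]'|head -2
python3 tm.py w10.png 554 -10 -134
```

```text
clock: 46.77
tool_pos: [480.8, -96.2, 368.4]
clock: 47.77
tool_pos: [549.9, -7.2, 227.6]
[ 0.59  0.32 -0.81  1.87  0.39  0.99 -0.96]
pred [303. 190.]
[278, 164, 58, 55, 2498] [306. 191.] [555.8 -12.   90. ]
shift [ 0.  -1.7 18.2] turn [ 7.6 -0.5 11.5] rows>= 5
```

```bash
python3 -m jog '[[[0,-0.8,0],[3.8,-0.2,5.7],8.5],[[0,-1.7,0],[7.6,-0.5,11.5],8.5],[[0,-1.7,0],[7.6,-0.5,11.5],8.5],[[0,-1.7,0],[7.6,-0.5,11.5],8.5]]'|head -2
python3 tm.py w11.png 555 -12 -134
```

```text
clock: 48.15
tool_pos: [536.4, 0.9, 226.0]
[ 0.59  0.36 -0.79  1.82  0.29  1.08 -1.08]
pred [339. 188.]
[312, 159, 58, 57, 2570] [340. 187.] [556.2 -12.3  90. ]
shift [ 0.4  2.3 18. ] turn [ 0.1 -0.   0.1] rows>= 5
```

```bash
python3 -m jog '[[[0.2,1.2,1],[0,0,0],8.5],[[0.4,2.3,3],[0,0,0],8.5],[[0.4,2.3,7],[0,0,0],8.5],[[0.4,2.3,11],[0,0,0],8.5],[[0.4,2.3,14.5],[0,0,0],8.5],[[0.4,2.3,17],[0,0,0],8.5],[[0.4,2.3,17.8],[0,0,0],8.5],[[0.4,2.3,17.8],[0,0,0],8.5]]'|grep -E "pos|force: \["
python3 -m jog '[[[0,0,0],[0,0,0],5],[[0,0,0],[0,0,0],5],[[0,0,0],[0,0,0],5],[[0,0,0],[0,0,0],5],[[0,0,0],[0,0,0],5]]' 50
python3 hang.py 46 150 4
```

```text
tool_pos: [554.4, -11.2, 46.6]
contact_force: [-0.1, -0.1, 0.6]
clock: 49.28
tool_pos: [556.4, -11.5, 49.9]
eef_rot: [0.001, 0.921, 0.39, 0.001]
contact_force: [-4.3, -0.2, 14.6]
grip_width: 0.678
gripper_force: 50.7
[ 0.46  0.63 -0.64  1.9   0.52  0.78 -1.23] [556.4 -11.5  49.9]
pre
shift [-10.4  26.1 -27. ] turn [  0.1 -40.1  -0.2] rows>= 10
fin
shift [-0.   0.  10.8] turn [0. 0. 0.] rows>= 3
fin from now
shift [-17.4  26.1 -18.7] turn [  0.1 -40.1  -0.2] rows>= 9
```

```bash
python3 -m jog '[[[0,0,-2],[0,0,0],5],[[0,0,-6],[0,0,0],5],[[0,0,-10],[0,0,0],5],[[0,0,-14],[0,0,0],5],[[0,0,-18],[0,0,0],5],[[0,2,-22],[0,-5,0],5],[[-1,5,-26],[0,-10,0],5],[[-2,8.5,-28],[0,-15,0],5],[[-4,12,-28],[0,-20,0],5],[[-6,15.5,-28],[0,-25,0],5],[[-8,19,-28],[0,-30,0],5],[[-9,22,-28],[0,-35,0],5]]' 50 
python3 hang.py 46 150 5
```

```text
clock: 50.28
tool_pos: [650.0, -232.1, 330.2]
eef_rot: [0.118, 0.879, 0.37, -0.278]
contact_force: [0.2, -1.0, -0.2]
grip_width: 0.677
gripper_force: 54.8
[ 0.37  0.74 -0.54  1.07  0.76  1.89 -0.84] [ 650.  -232.1  330.2]
pre
shift [-0.3  3.9  1.5] turn [-0.1 -4.8 -0.3] rows>= 2
fin
shift [-0.   0.  10.7] turn [0. 0. 0.] rows>= 3
fin from now
shift [-1.2  3.9 12.1] turn [-0.1 -4.8 -0.3] rows>= 4
```

```bash
python3 -m jog '[[[0,1.5,0],[0,-2,0],5],[[-0.2,3,0.7],[0,-4,0],5],[[-0.3,3.9,1.5],[0,-4.8,-0.3],5],[[-0.3,3.9,1.5],[0,-4.8,-0.3],5],[[-0.3,3.9,1.5],[0,-4.8,-0.3],5]]' 
python3 hang.py 46 150 5
```

```text
clock: 50.7
tool_pos: [670.1, -264.4, 317.3]
eef_rot: [0.131, 0.865, 0.368, -0.313]
contact_force: [-0.4, 0.1, -1.5]
grip_width: 0.677
gripper_force: 54.9
[ 0.34  0.83 -0.48  0.96  0.83  1.93 -0.77] [ 670.1 -264.4  317.3]
pre
shift [-0.3  0.2 -0.1] turn [-0.1 -0.3  0.2] rows>= 1
fin
shift [-0.   0.  10.7] turn [0. 0. 0.] rows>= 3
fin from now
shift [-0.4  0.2 10.6] turn [-0.1 -0.3  0.2] rows>= 3
```

```bash
python3 -m jog '[[[-0.4,0.2,1.5],[0,0,0],5],[[-0.4,0.2,3],[0,0,0],5],[[-0.4,0.2,4.5],[0,0,0],5],[[-0.4,0.2,6],[0,0,0],5],[[-0.4,0.2,7.5],[0,0,0],5],[[-0.4,0.2,9],[0,0,0],5]]'|grep -E "pos|force: \[|width"; python3 -m jog '[[[0,0,0.8],[0,0,0],5],[[0,0,1.5],[0,0,0],5],[[0,0,1.7],[0,0,0],5],[[0,0,1.7],[0,0,0],5]]'|grep -E "pos|force: \["; for i in 1 2 3; do python3 -m jog '[[[0,0,0.2],[0,0,0],5],[[0,0,0.2],[0,0,0],5]]'|grep -E "pos|force: \["; done;  python3 hang.py 46 150 5
```

```text
tool_pos: [629.0, -309.0, 251.7]
contact_force: [0.4, 0.0, -0.2]
grip_width: 0.676
tool_pos: [622.0, -317.1, 237.9]
contact_force: [-0.3, 0.5, -1.7]
tool_pos: [621.5, -317.8, 236.1]
contact_force: [-0.7, 0.6, -1.3]
tool_pos: [620.9, -318.5, 234.8]
contact_force: [2.5, 2.2, 3.0]
tool_pos: [620.8, -318.6, 234.4]
contact_force: [6.0, 8.2, 13.9]
[ 0.46  0.8  -0.48  1.2   0.84  1.73 -0.83] [ 620.8 -318.6  234.4]
pre
shift [  0.   -0.  -11.1] turn [ 0.1 -0.3  0.2] rows>= 3
fin
shift [-0.   0.  10.7] turn [0. 0. 0.] rows>= 3
fin from now
shift [-0.1 -0.  -0.4] turn [ 0.1 -0.3  0.2] rows>= 1
```

Home. Release, withdraw, and verify everything from the two fixed cameras.

```bash
python3 -m jog '[[[0,0,-0.2],[0,0,0],5],[[0,0,-0.2],[0,0,0],5],[[0,0,-0.2],[0,0,0],6.4],[[0,0,-0.2],[0,0,0],7],[[0,0,-0.2],[0,0,0],7.8],[[0,0,-0.2],[0,0,0],8.5],[[0,0,-0.2],[0,0,0],8.5],[[0,0,-0.2],[0,0,0],8.5]]'|grep width
python3 -m jog '[[[0,0,-2],[0,0,0],8.5],[[0,0,-5],[0,0,0],8.5],[[0,0,-9],[0,0,0],8.5],[[0,0,-13],[0,0,0],8.5],[[0,0,-17],[0,0,0],8.5],[[0,0,-17],[0,0,0],8.5]]'|grep -E "pos|force: \["
python3 -m jog '[[[3,-3,-2],[0,6,0],8.5],[[5,-6,-4],[0,12,0],8.5],[[6,-10,-4],[0,18,0],8.5],[[6,-14,-4],[0,24,0],8.5],[[6,-18,-4],[0,30,0],8.5],[[6,-21,-4],[0,36,0],8.5],[[6,-24,-4],[0,40,0],8.5],[[6,-24,-4],[0,40,0],8.5],[[6,-24,-4],[0,40,0],8.5]]'|grep -E "pos|force: \["
python3 - <<'E'
from h import *
for nm in("scene","side"):
    im=snap(nm,nm+"5.png")[1]; K,T=cam(nm); print(nm)
    hsv=cv2.cvtColor(im,cv2.COLOR_BGR2HSV); m=((hsv[...,1]<60)&(hsv[...,2]>100)).astype(np.uint8)
    n,l,st,ce=cv2.connectedComponentsWithStats(m)
    for az,z in((106,40),(166,150),(46,150)):
        a=np.radians(az);u=np.array([.6428*np.cos(a),.6428*np.sin(a),.766]);c=np.array([571,-370,z]);q=proj(K,T,[c+148*u,c+107*u]).round()
        print("hung",az,q.tolist(),[im[int(v[1]),int(v[0])].tolist() for v in q],[st[l[int(v[1]),int(v[0])]].tolist() for v in q if l[int(v[1]),int(v[0])]])
# flap: compare bin region with the start picture (flap shut then)
for nm,o,y,x in(("scene","s0.png",slice(95,210),slice(340,465)),("side","d0.png",slice(125,200),slice(275,365))):
    d=cv2.absdiff(cv2.imread("pics/"+o)[y,x],cv2.imread(f"pics/{nm}5.png")[y,x]).max(2); ys,xs=np.where(d>40)
    print(nm,"bin diff px",(d>40).sum(), (xs.mean()+x.start,ys.mean()+y.start,xs.std(),ys.std()) if len(xs) else "")
E
```

```text
grip_width: 0.995
tool_pos: [698.5, -237.3, 368.3]
contact_force: [0.2, -0.8, -0.1]
tool_pos: [571.8, -22.9, 359.2]
contact_force: [0.9, -1.4, 0.2]
scene
hung 106 [[271.0, 269.0], [269.0, 283.0]] [[68, 71, 72], [88, 88, 85]] []
hung 166 [[224.0, 255.0], [233.0, 269.0]] [[174, 170, 161], [134, 132, 125]] [[211, 244, 36, 47, 798], [211, 244, 36, 47, 798]]
hung 46 [[294.0, 274.0], [283.0, 283.0]] [[201, 198, 186], [78, 78, 77]] [[282, 262, 26, 25, 497]]
side
hung 106 [[345.0, 261.0], [349.0, 273.0]] [[86, 86, 91], [139, 135, 137]] [[317, 252, 42, 45, 952]]
hung 166 [[329.0, 260.0], [339.0, 267.0]] [[195, 191, 191], [120, 118, 121]] [[317, 252, 42, 45, 952], [317, 252, 42, 45, 952]]
hung 46 [[380.0, 237.0], [375.0, 251.0]] [[207, 202, 201], [114, 114, 116]] [[366, 223, 55, 50, 1366], [366, 223, 55, 50, 1366]]
scene bin diff px 992 (np.float64(350.56048387096774), np.float64(124.6008064516129), np.float64(16.49622302102567), np.float64(20.70958752555608))
side bin diff px 775 (np.float64(336.0348387096774), np.float64(136.62193548387097), np.float64(13.234951739792276), np.float64(7.767776872711058))
```

All three tumblers show at their arms. The bin difference is probably the arm in the way, so I'll move aside and re-check the flap.

```bash
python3 - <<'E'
from h import *
s=sense();print(s["q"].round(2));go([400,-120,380],Rt=rot(s))
E
```

```text
[ 0.43  0.28 -0.55  1.56  0.14  1.35 -0.9 ]
shift [-19.   -5.8  -2.2] turn [0. 0. 0.] rows>= 5
```

```bash
python3 -m jog '[[[-3.5,-1,-0.5],[0,0,0],8.5],[[-7,-2,-1],[0,0,0],8.5],[[-10.5,-3,-1.5],[0,0,0],8.5],[[-14,-4,-2],[0,0,0],8.5],[[-17,-5,-2.2],[0,0,0],8.5],[[-19,-5.8,-2.2],[0,0,0],8.5],[[-19,-5.8,-2.2],[0,0,0],8.5]]'|grep -E "clock|pos"
python3 - <<'E'
from h import *
for nm,o,y,x in(("scene","s0.png",slice(95,210),slice(340,465)),("side","d0.png",slice(125,200),slice(275,365))):
    im=snap(nm,nm+"6.png")[1]
    d=cv2.absdiff(cv2.imread("pics/"+o)[y,x],im[y,x]).max(2); n,l,st,ce=cv2.connectedComponentsWithStats((d>25).astype(np.uint8))
    print(nm,(d>25).sum(),[(s[:5].tolist()) for s in st[1:] if s[4]>15])
# bystanders: change against the first pictures
for nm,o in(("scene","s0.png"),("side","d0.png")):
    d=cv2.absdiff(cv2.imread("pics/"+o),cv2.imread(f"pics/{nm}6.png")).max(2); n,l,st,ce=cv2.connectedComponentsWithStats((d>40).astype(np.uint8))
    print(nm,[s.tolist() for s in st[1:] if s[4]>80])
E
```

```text
clock: 54.63
tool_pos: [397.6, -121.9, 380.0]
scene 313 [[31, 2, 7, 9, 21], [28, 16, 8, 9, 23], [36, 25, 15, 15, 44], [69, 35, 8, 7, 16], [52, 39, 42, 43, 143], [98, 66, 8, 9, 31]]
side 1043 [[0, 0, 32, 58, 981], [73, 29, 12, 5, 22]]
scene [[116, 0, 56, 13, 550], [205, 0, 14, 10, 88], [203, 0, 137, 182, 8204], [331, 0, 32, 49, 668], [174, 6, 34, 15, 165], [123, 13, 43, 53, 1274], [175, 12, 34, 75, 810], [211, 86, 9, 37, 148], [145, 91, 24, 47, 133], [75, 177, 194, 152, 9976], [153, 182, 61, 28, 571], [277, 200, 23, 33, 566], [257, 204, 85, 101, 2941], [202, 320, 30, 18, 345], [210, 336, 18, 10, 109]]
side [[0, 0, 201, 177, 14396], [197, 28, 103, 99, 4272], [173, 46, 27, 35, 521], [213, 54, 29, 26, 183], [258, 126, 49, 56, 1039], [258, 153, 16, 19, 124], [174, 163, 77, 151, 2908], [111, 168, 47, 21, 282], [113, 194, 36, 35, 102], [113, 209, 19, 26, 98], [317, 210, 41, 80, 1721], [101, 227, 212, 158, 11354], [375, 236, 14, 15, 90], [371, 253, 12, 16, 123], [336, 295, 19, 15, 148], [363, 308, 20, 12, 111], [320, 328, 29, 20, 270]]
```

```bash
python3 - <<'E'
from h import *
g=lambda f:cv2.cvtColor(cv2.imread("pics/"+f),cv2.COLOR_BGR2GRAY).astype(np.float32)
a,b=g("s0.png"),g("scene6.png");K,T=cam("scene")
for yy in(80,0,-80):
    u=proj(K,T,[bw(20,yy,173)])[0].astype(int); sl=np.s_[u[1]-14:u[1]+14,u[0]-14:u[0]+14]
    print(u,cv2.phaseCorrelate(a[sl],b[sl],cv2.createHanningWindow((28,28),cv2.CV_32F)))
q=[]
for p in(0,.03,.06): 
    t=np.radians(40)-p; q.append(proj(K,T,[bw(-115+200*np.sin(t),0,20+200*np.cos(t))])[0].round(1))
print(q)
E
```

```text
[395 113] ((-0.10588092859197928, -0.7056404173188096), 0.854171928829617)
[411 128] ((-0.17287028381623237, -0.955398437214809), 0.8341964276631674)
[427 143] ((0.6003024926276801, -0.2936121805358525), 1.0139186996883816)
[array([409.5, 128.8]), array([408.6, 128.4]), array([407.7, 128.1])]
```

```bash
python3 -c "
from h import *
print(job_done())"
```

```text
the job is handed in; nothing more can be done
None
```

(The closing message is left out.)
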